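Pack the nerve-test instruments into their box and shut it

TASK

The examination is over: pack the instruments lying on the table into the aluminium instrument box. Fold its lid up and right back to upright or beyond, lay every long instrument (reflex hammer, tuning fork, stimulator probe) in the wide bay and every small one (paste jar, tape measure, bar electrode) in the narrow bay, then fold the lid fully shut over them. Not all six are there every time; leave the paper roll, mouse, pen and bottles where they are.

Things in the scene. Friction and masses are not known exactly. Their poses are not given: they have to be found in the camera images.
- box: Open aluminium instrument box fixed to the table, 180 (x) x 310 (y) x 52 mm high, walls and floor 5 mm. Origin: centre of its underside. x points from the front (handle side) to the hinge side, y along its length. A 4 mm partition, its top 35 mm above the table, runs along x at y = -58 mm between the narrow bay (-y side) and the wide bay (+y side).
- bay_long (a point): Centre of the inner floor of the wide bay, 5 mm above the table, axes as the box's; 47 mm of clear height up to the closed lid. The bay reaches 85 mm either way in x and 103 mm either way in y from here.
- bay_small (a point): Centre of the inner floor of the narrow bay, 5 mm above the table, axes as the box's. The bay reaches 85 mm either way in x and 45 mm either way in y from here.
- lid (a joint): Angle of the box's lid, a 6 mm aluminium panel 180 x 310 mm, in rad: 0 shut flat on the rim, 1.57 upright, 1.9 the stop, leaning back. Stiff hinge: it stays at any angle and needs about 2 to 4 N at the handle to move. It starts shut or up to about 0.5 rad ajar.
- lid_bar (a point): Middle of the lid's handle: a fixed steel bow whose grip is a round bar 10 mm thick and 110 mm long, parallel to the box's y axis, its centre line 40 mm in front of the lid's front edge and the box's front wall. It moves with the lid at 220 mm from the hinge line. Lid shut, the bar's centre is 55 mm above the table.
- lid_hinge (a point): Middle of the lid's hinge line, which runs along the box's y axis on the top of its rear wall, 90 mm behind the box's centre and 52 mm above the table; the bar lies 220 mm from it, and 3 mm off the line through the lid's underside.
- hammer: Reflex hammer, about 140 g, lying flat, 184 mm long: black rubber grip 24 mm thick, steel shank 12 mm thick, black rubber T head 24 mm thick and 52 mm wide. Origin: under the balance point on the shank; the shank's centre line is 12 mm above it. x points to the head, which ends 62 mm ahead of the origin; the grip reaches from 27 to 122 mm behind it.
- fork: Steel tuning fork, 120 g, lying flat, 10 mm thick, 181 mm long: round stem 10 mm thick, yoke, then two straight prongs, 26 mm over both, with dark damper blocks at the ends (38 mm over both). Origin: at its balance point, between the prongs near the yoke, on the underside; x axis points to the prong ends, 81 mm ahead; the stem ends 100 mm behind.
- probe: Hand-held nerve stimulator, about 110 g, its lead unplugged: grey plastic handset 115 x 32 x 26 mm high with two steel prongs at one end, 149 mm long in all. Origin: centre of the handset's underside; x axis points to the prongs, whose tips are 92 mm ahead.
- jar: Electrode-paste jar, white with black screw cap, 42 mm in diameter and 38 mm high, 60 g, standing. Origin: centre of its underside; z up.
- tape: Round grey tape measure with a black button in the middle, 44 mm in diameter and 16 mm thick, 50 g, lying flat, with a small metal tab that stands out 6 mm at the +x side. Origin: centre of its underside.
- bar: Bar electrode, 30 g: black plastic block 50 (x) x 20 (y) x 16 mm high with two steel studs on top, lead unplugged. Origin: centre of its underside.
- roll: Bystander: roll of white paper tape, 60 mm in diameter, 24 mm high. Origin: centre of its underside. Leave it where it is.
- mouse: Bystander: black computer mouse, 100 x 58 mm, 30 mm high. Origin: centre of its underside.
- pen: Bystander: blue pen, 140 mm long, 11 mm thick. Origin: middle of its underside.
- gel: Bystander: clear bottle of contact gel, 52 mm in diameter, 130 mm high. Origin: centre of its underside.
- spray: Bystander: white bottle, 60 mm in diameter, 150 mm high. Origin: centre of its underside.
Things that resemble listed ones, but are neither listed nor needed, are in the scene too. What is meant by the probe is not turquoise, and is the larger of those in its own colour. Leave any turquoise look-alike of the bar alone.

How it is judged:
By the outcome, as a careful person would: the job done as asked, in the order asked, and still so for the second after the job is handed in, with the robot touching nothing.
Of hammer, fork, probe, jar, tape, bar only 4 to 6 are there at a start; the rules pass over those that are not, and their reading is None.
At some moment in a run one of hammer, fork, probe, jar, tape, bar may be knocked a few centimetres aside while the robot is not near it.
Once in a run the grip may slacken for a moment while it holds something.
It also fails if it takes over 210 s, if anything falls off the work surface, if the arm or the gripper's body presses on something with over 40 N, if the wrist force passes 120 N, or if a joint passes its speed limit or range.

ROBOT

A 6-joint arm with a two-finger parallel gripper is mounted at the origin on the work surface. World frame = base frame: x ahead of the robot, y to its left, z up, the work surface at z = 0. Lengths are in m, angles in rad, forces in N, time in s.
With the tool pointing down it reaches from about 0.25 to 0.8 m from the base axis. Payload 8.5 kg.
Tool frame: the origin (TCP) lies at the very end of the fingers, on their centre line; the grasp point (between the pads) lies 19 mm behind it; z points along the fingers, y is the direction in which the jaws open and shut (so a half turn about z gives the same grasp; the last joint's range is limited). The gripper opens to 85 mm and grips with 20 to 120 N. Pads are 22 mm wide; open, the fingers measure 114 mm over their backs; the gripper's body (76 mm by 85 mm) begins 54 mm behind the grasp point. The pads swing forward as they close: fully open they stand 13 mm farther back than shut.
Start: joints at [-1.232, 0.238, -0.013, 1.319, 0, 1.571], TCP at [0.174, -0.495, 0.231] pointing down, gripper open.
Joint ranges: [-2.66, 2.66], [-1.03, 1.9], [-1.14, 1.46], [-1.82, 2.27], [-1.45, 1.34], [-3.14, 3.14]. Speed limits (rad/s): [2.22, 2.22, 2.79, 3.14, 3.14, 3.14].

INTERFACE

Orientations are given as a unit quaternion [x, y, z, w].
In Python, from rig import ctrl, imaging gives the robot as it stands.
- The arm moves only by the tool move_arm, never from a script. Its argument "steps" is one flat list of numbers, 6 for each row, row after row: the shift along the tool's x, y, z in cm, then the turn, a rotation vector about the tool's x, y, z in rad. In form: [dx, dy, dz, ax, ay, az, dx, dy, dz, ax, ay, az, ...]. A call has 1 to 10 rows; each row is the pose to reach, as a shift and turn from the pose commanded when the call began, along the tool's axes at that moment; what a row does not reach only later rows make up. A row lasts 1/12 s, in which the tool goes at most 41.7 mm and 7.16 degrees, less where a joint would pass 70% of its speed; a pose out of reach is approached as far as the arm can. A call with a gripper value outside its range is refused whole. "fingers" is the closure, from 0 (fully open) to 1 (shut), set as the call begins (left out, the last holds). The fingers move at their own pace and stop on an object; "force" is the grip in N (left out, the last holds). Time passes only in rows, so rows that repeat a pose let the fingers close. It gives the time, the measured TCP pose, the force and the opening at its end, in the units of the state.
- ctrl.state(): the state, without advancing time (a new reading comes with each control period).
- imaging.grab_frame(name): name is "scene" or "side" or "wrist"; returns a dict with "color" (420x560x3 uint8, blue, green, red), "fovy" (degrees; the focal length in pixels is half the picture's height over the tangent of half this angle, whatever the lens; pixels are square), "cx", "cy" (the principal point, pixels), "rvec" (rotation vector, rad) and "tvec" (3), from world to camera coordinates, as OpenCV has them. Camera axes: x right, y down, z forward; pixel columns grow to the right and rows downward; lengths in m; the calibration is good to about 2 mm. A picture is of the moment at which its call begins. There is no depth.
- ctrl.finish_job(): hands the job in, once; it reports no verdict.
The state is a dict: "time": time; "joint_pos": joint angles; "qd": joint speeds; "effort": joint torques, N m; "tool_pos": TCP position; "eef_rot": TCP orientation; "force": force on the tool from outside, world axes, zero at the start; "wrist_torque": the same for the moment, N m; "grip_width": finger opening in m.
Only numpy, scipy, OpenCV 4.12 (cv2) and the standard library are available. Lean on these libraries where they do the work, as an engineer would, in place of code of your own. Each camera call takes 0.05 s, during which the arm holds its last target.

## Working session

There is one attempt and no reset: what is moved stays moved. The work goes in short steps, Python scripts to look and compute and a tool call to move; the robot and the scene stay as the last step left them, time stands still between calls to the robot, and variables do not carry over. Pictures are saved under pics/ and viewed, and the job is handed in when it is done.

Besides the shell and the picture viewer there is one more tool, called as name(argument=value, ...) on one line, values as JSON. move_arm: Moves the arm, as the interface text tells. Its arguments: {"type":"object","properties":{"steps":{"type":"array"},"fingers":{"type":"number"},"force":{"type":"number"}},"required":["steps"]}

```bash
ls -la; mkdir -p pics; python3 - <<'E'
from rig import ctrl, imaging
import cv2
s=ctrl.state(); print(s)
for n in ["scene","side","wrist"]:
    f=imaging.grab_frame(n); cv2.imwrite(f"pics/a_{n}.png",f["color"]); print(n,f["fovy"],f["cx"],f["cy"],f["rvec"],f["tvec"])
E
```

```text
total 12
drwxr-xr-x  3 agent agent 4096 Dec  7 14:04 .
drwxr-xr-x 23 root  root  4096 Dec  7 14:04 ..
drwxr-xr-x  2 agent agent 4096 Dec  7 14:04 pics
{'time': 0.0, 'joint_pos': array([-1.23196944e+00,  2.38795589e-01, -1.42579003e-02,  1.31920080e+00,
        3.03743832e-05,  1.57077836e+00]), 'qd': array([-8.41665898e-04, -2.81061442e-04, -6.00608381e-04,  1.89322774e-03,
        9.47648687e-05, -3.78861743e-04]), 'effort': array([-8.23041773e-04, -5.38778114e+01,  3.46435869e+01,  1.87623646e-02,
        1.58841117e-04, -7.96768347e-06]), 'tool_pos': array([ 0.17436993, -0.49475422,  0.23066844]), 'eef_rot': array([ 9.85682058e-01,  1.68613017e-01, -1.07933473e-04, -7.21108989e-04]), 'force': array([-0.32015883,  0.5517775 ,  0.02494743]), 'wrist_torque': array([-0.03837484,  0.00917623, -0.00989024]), 'grip_width': 0.08550507214881425}
scene 53.423570606568546 280.72664116766447 215.76038015123225 [ 0.87822982  2.71616638 -0.8285739 ] [ 0.53717616 -0.20246606  1.22190293]
side 42.465751487959615 290.29899274290904 207.6957794305414 [ 2.14766101 -0.52693898  0.28693583] [-0.55294028  0.18153773  1.23984803]
wrist 59.70958180656935 280.6274238353343 211.47665688002857 [-2.36698633  1.67399117  0.2448667 ] [-0.52268015 -0.03763112  0.37948024]
```

View pics/a_scene.png

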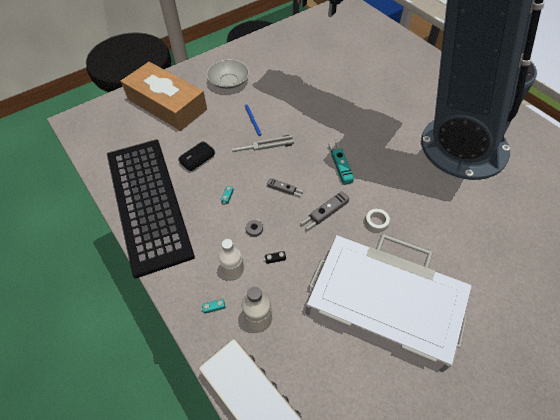

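View pics/a_side.png

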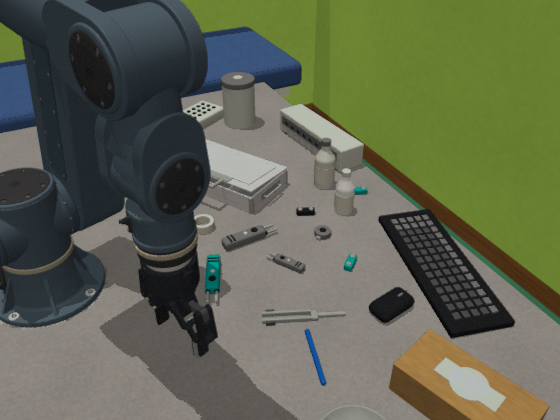

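View pics/a_wrist.png

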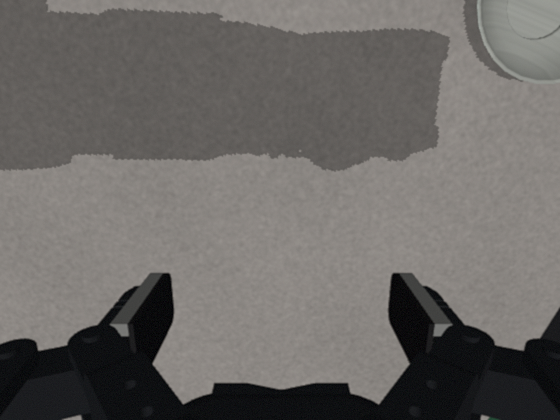

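```bash
cat > h.py <<'E'
import cv2, numpy as np
from rig import ctrl, imaging
from scipy.spatial.transform import Rotation as R
def grab(n): return imaging.grab_frame(n)
def K(f):
    fl=210/np.tan(np.radians(f["fovy"])/2)
    return np.array([[fl,0,f["cx"]],[0,fl,f["cy"]],[0,0,1.]])
def ray(f,u,v):
    Rm=cv2.Rodrigues(np.array(f["rvec"]))[0]; t=np.array(f["tvec"])
    d=Rm.T@np.linalg.inv(K(f))@np.array([u,v,1.]); return -Rm.T@t, d
def onz(f,u,v,z):
    c,d=ray(f,u,v); return c+d*(z-c[2])/d[2]
def proj(f,P):
    return cv2.projectPoints(np.array(P,float).reshape(-1,3),np.array(f["rvec"]),np.array(f["tvec"]),K(f),None)[0].reshape(-1,2)
def tri(obs):
    A=np.zeros((3,3));b=np.zeros(3)
    for f,(u,v) in obs:
        c,d=ray(f,u,v); d=d/np.linalg.norm(d); M=np.eye(3)-np.outer(d,d); A+=M;b+=M@c
    return np.linalg.solve(A,b)
def crop(f,x0,y0,x1,y1,name,s=None):
    s=s or min(800/(x1-x0),600/(y1-y0)); im=cv2.resize(f["color"][y0:y1,x0:x1],None,fx=s,fy=s,interpolation=cv2.INTER_CUBIC)
    cv2.imwrite("pics/"+name+".png",im)
def local(target_pos,yaw=None,tilt=None):
    """shift (cm) in tool axes to target pos and rotvec to tool-down orientation with tool y at yaw"""
    s=ctrl.state(); Rt=R.from_quat(s["eef_rot"])
    d=Rt.inv().apply(np.array(target_pos)-s["tool_pos"])*100
    return d
E
python3 - <<'E'
from h import *
import pickle
fs={n:grab(n) for n in ["scene","side"]}
pickle.dump(fs,open("f0.pkl","wb"))
crop(fs["scene"],290,200,490,350,"b1"); crop(fs["scene"],210,120,410,270,"b2"); crop(fs["side"],180,130,340,250,"b3"); crop(fs["side"],190,190,390,340,"b4")
E
```

```text
(no output)
```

View pics/b1.png

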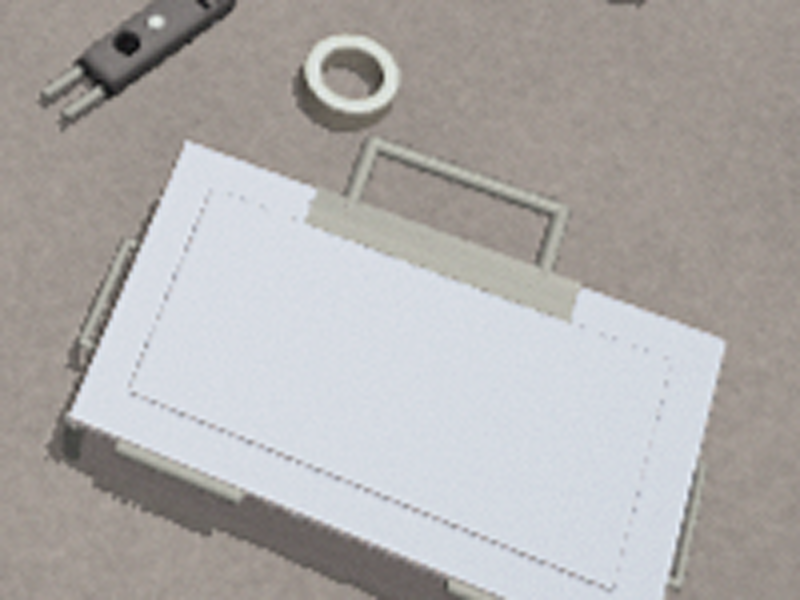

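View pics/b2.png

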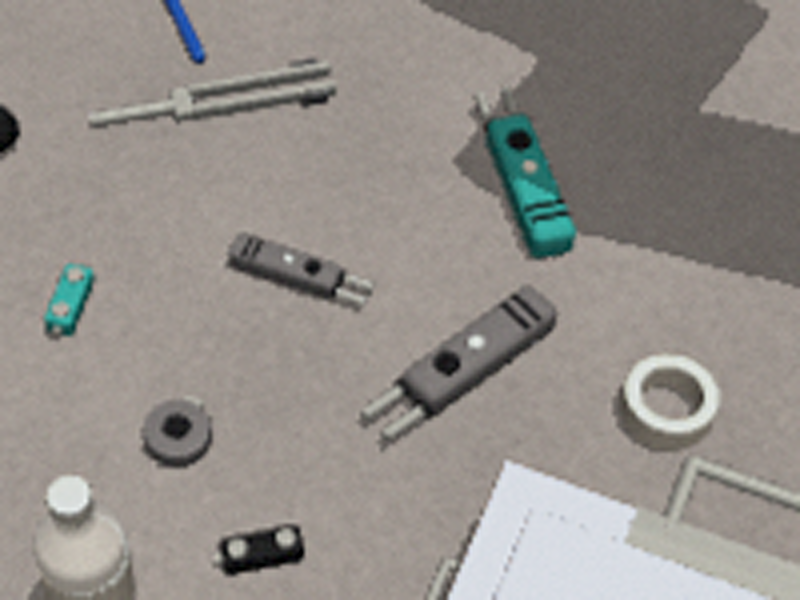

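View pics/b3.png

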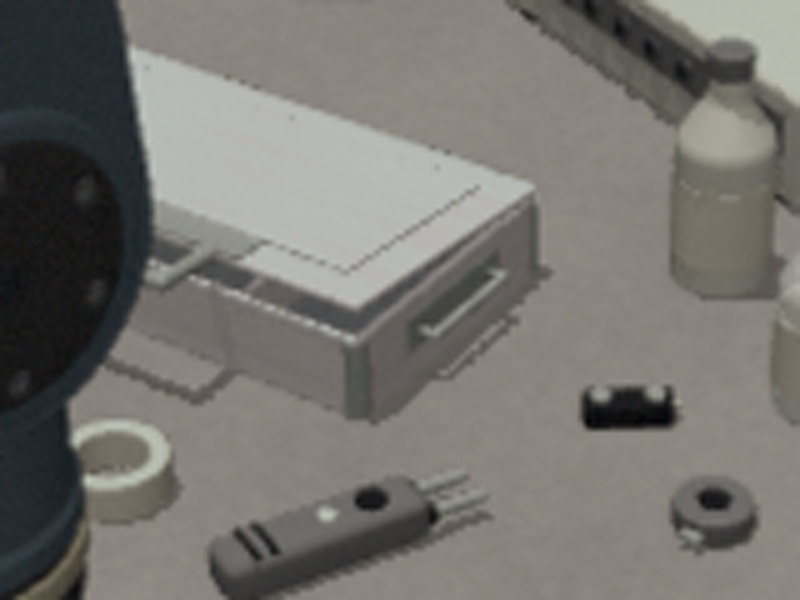

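View pics/b4.png

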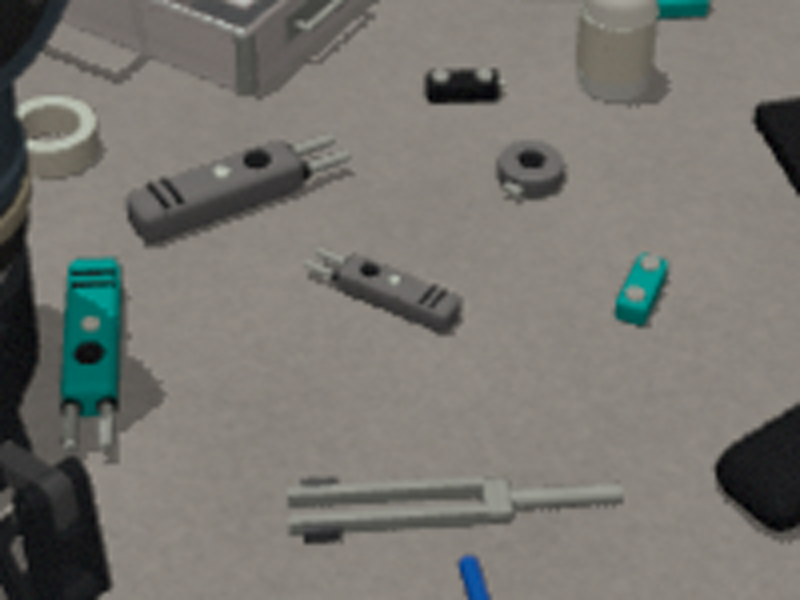

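```bash
python3 - <<'E'
from h import *
import pickle
fs=pickle.load(open("f0.pkl","rb")); S,D=fs["scene"],fs["side"]
s=lambda x,y:(290+x/4,200+y/4); d=lambda x,y:(180+x/5,130+y/5)
s2=lambda x,y:(210+x/4,120+y/4); d2=lambda x,y:(190+x/4,190+y/4)
np.set_printoptions(precision=4,suppress=True)
print("cornerA",tri([(S,s(185,142)),(D,d(357,308))]))
print("cornerC",tri([(S,s(68,418)),(D,d(537,185))]))
print("box base front corner", onz(D,*d(362,420),0))
print("rim front corner", onz(D,*d(350,343),.052))
for z in (.05,.08,.11): print("B",onz(S,*s(725,342),z),"h1",onz(S,*s(370,142),z),"h2",onz(S,*s(566,208),z))
T=lambda a,b:tri([(S,s2(*a)),(D,d2(*b))])
print("probe back",T((545,300),(140,222)),"dot",T((476,342),(222,172)),"hole",T((447,362),(257,158)))
print("probe tips",T((365,415),(345,158)),T((388,437),(332,140)))
print("tape",T((177,427),(531,160)), "tab",T((197,403),(512,190)))
print("bar studs",T((237,547),(487,74)),T((286,538),(437,75)))
print("fork stem end",T((92,120),(620,493)),"yoke",T((182,102),(498,500)),"p1",T((328,68),(292,525)),"p2",T((333,90),(292,493)))
E
```

```text
cornerA [0.5319 0.0437 0.0743]
cornerC [0.6865 0.1331 0.0589]
box base front corner [0.5322 0.0443 0.    ]
rim front corner [0.5274 0.0456 0.052 ]
B [0.3625 0.3085 0.05  ] h1 [0.4317 0.0986 0.05  ] h2 [0.3706 0.1984 0.05  ]
B [0.3821 0.311  0.08  ] h1 [0.4489 0.1084 0.08  ] h2 [0.3899 0.2047 0.08  ]
B [0.4017 0.3135 0.11  ] h1 [0.466  0.1183 0.11  ] h2 [0.4092 0.2111 0.11  ]
probe back [ 0.4059 -0.062   0.016 ] dot [ 0.4679 -0.0556  0.0279] hole [ 0.4932 -0.0539  0.0288]
probe tips [ 0.5527 -0.0606  0.0123] [ 0.5524 -0.0394  0.0127]
tape [ 0.6563 -0.1215  0.0164] tab [ 0.6341 -0.134   0.0086]
bar studs [ 0.6758 -0.0284  0.0185] [ 0.6466 -0.015   0.0184]
fork stem end [ 0.5568 -0.3843  0.0056] yoke [ 0.4945 -0.3593  0.0068] p1 [ 0.3877 -0.3239  0.0065] p2 [ 0.3978 -0.3036  0.0067]
```

```bash
cat >> h.py <<'E'
def boxpt(b,p):
    x,y,yaw=b; c,s=np.cos(yaw),np.sin(yaw); p=np.atleast_2d(p)
    return np.stack([x+c*p[:,0]-s*p[:,1], y+s*p[:,0]+c*p[:,1], p[:,2]],1)
def lidpt(b,th,p):
    """p=(r from hinge toward front, y, h above lid underside)"""
    p=np.atleast_2d(p); r,y,h=p.T
    return boxpt(b,np.stack([.09-r*np.cos(th)+h*np.sin(th), y, .052+r*np.sin(th)+h*np.cos(th)],1))
E
python3 - <<'E'
from h import *
import pickle
from scipy.optimize import least_squares
fs=pickle.load(open("f0.pkl","rb")); S,D=fs["scene"],fs["side"]
s=lambda x,y:(290+x/4,200+y/4); d=lambda x,y:(180+x/5,130+y/5)
obs=[(S,'l',(.18,-.155,.006),s(185,142)),(S,'l',(.18,.155,.006),s(725,342)),(S,'l',(.0,-.155,.006),s(68,415)),
(S,'l',(.22,-.055,.003+.003),s(370,142)),(S,'l',(.22,.055,.006),s(566,208)),
(D,'l',(.18,-.155,.006),d(357,308)),(D,'l',(0,-.155,.006),d(537,185)),(D,'b',(-.09,-.155,0),d(362,420)),(D,'b',(-.09,-.155,.052),d(352,343))]
def res(x):
    o=[]
    for f,k,p,uv in obs:
        P=lidpt(x[:3],x[3],p) if k=='l' else boxpt(x[:3],p)
        o.append(proj(f,P)[0]-uv)
    return np.concatenate(o)
r=least_squares(res,[.5315,.223,.52,.09]); print(r.x, np.round(r.fun.reshape(-1,2),1))
b=r.x[:3]
print("bar",lidpt(b,r.x[3],(.22,0,.003)),"bar ends",lidpt(b,r.x[3],[(.22,-.055,.003),(.22,.055,.003)]))
print("roll", onz(S,290+352/4,200+75/4,.024))
E
```

```text
[0.53043232 0.2211991  0.52410985 0.09188717] [[ 0.2 -0.6]
 [ 0.9 -0.4]
 [-0.1  0.6]
 [ 0.8  0.2]
 [-0.8  0.7]
 [ 0.1  0.2]
 [ 0.2  0.4]
 [-0.4  0.7]
 [ 1.1  0.4]]
bar [[0.4189241  0.15674379 0.07517409]] bar ends [[0.44644844 0.10912645 0.07517409]
 [0.39139976 0.20436113 0.07517409]]
roll [0.39178231 0.04716162 0.024     ]
```

```bash
cat >> h.py <<'E'
BOX=(0.5304,0.2212,0.524)
def Rdown(phi,tilt=0.0):
    # tool y at world angle phi (horizontal), z down; tilt about tool y... rotate tool about its own x by tilt
    y=np.array([np.cos(phi),np.sin(phi),0]); z=np.array([0,0,-1.]); x=np.cross(y,z)
    return R.from_matrix(np.stack([x,y,z],1))*R.from_euler('x',tilt)
def plan(pos,phi,tilt=0.0,base=None):
    if base is None:
        s=ctrl.state(); p0=np.array(s["tool_pos"]); R0=R.from_quat(s["eef_rot"])
    else: p0,R0=np.array(base[0]),base[1]
    best=None
    for k in (0,1):
        Rt=Rdown(phi+k*np.pi,tilt if k==0 else -tilt); rv=(R0.inv()*Rt).as_rotvec()
        if best is None or np.linalg.norm(rv)<np.linalg.norm(best[1]): best=(Rt,rv)
    d=R0.inv().apply(np.array(pos)-p0)*100
    print("ROW",np.round(d,2).tolist()+np.round(best[1],3).tolist(),"dist cm %.1f rot deg %.0f"%(np.linalg.norm(d),np.degrees(np.linalg.norm(best[1]))))
def st():
    s=ctrl.state(); Rt=R.from_quat(s["eef_rot"]).as_matrix()
    print("t %.2f"%s["time"],"pos",np.round(s["tool_pos"],4),"q",np.round(s["joint_pos"],2),"phi %.3f"%np.arctan2(Rt[1,1],Rt[0,1]),"z",np.round(Rt[:,2],3),"F",np.round(s["force"],1),"w %.4f"%s["grip_width"])
    return s
E
python3 - <<'E'
from h import *
st(); plan((.419,.157,.20),.524)
E
```

```text
t 0.25 pos [ 0.1744 -0.495   0.231 ] q [-1.23  0.24 -0.01  1.32  0.    1.57] phi -1.232 z [-0.     0.001 -1.   ] F [-0.1  0.7  0.2] w 0.0855
ROW [44.73, -53.36, 3.14, -0.001, 0.0, 1.386] dist cm 69.7 rot deg 79
```

```bash
python3 - <<'E'
s=open("h.py").read()
s=s.replace("rv=(R0.inv()*Rt).as_rotvec()\n","rv=(R0.inv()*Rt).as_rotvec(); w=abs((phi+k*np.pi-np.arctan2(pos[1],pos[0])+np.pi)%(2*np.pi)-np.pi)\n")
s=s.replace("np.linalg.norm(rv)<np.linalg.norm(best[1]): best=(Rt,rv)","w<best[2]: best=(Rt,rv,w)")
open("h.py","w").write(s)
E
python3 - <<'E'
from h import *
plan((.419,.157,.20),.524)
E
```

```text
ROW [44.73, -53.36, 3.14, -0.001, -0.001, -1.756] dist cm 69.7 rot deg 101
```

move_arm(steps=[44.7,-53.4,3.1,0,0,-1.756,44.7,-53.4,3.1,0,0,-1.756,44.7,-53.4,3.1,0,0,-1.756,44.7,-53.4,3.1,0,0,-1.756,44.7,-53.4,3.1,0,0,-1.756,44.7,-53.4,3.1,0,0,-1.756,44.7,-53.4,3.1,0,0,-1.756,44.7,-53.4,3.1,0,0,-1.756,44.7,-53.4,3.1,0,0,-1.756,44.7,-53.4,3.1,0,0,-1.756], fingers=0.62, force=30)

```text
time: 1.08
tool_pos: [0.3204, -0.1034, 0.213]
eef_rot: [0.699, 0.715, 0.0, 0.0]
force: [1.5, -0.4, -0.0]
grip_width: 0.0321
```

```bash
python3 - <<'E'
from h import *
st();plan((.419,.157,.20),.524)
E
```

```text
t 1.08 pos [ 0.3204 -0.1034  0.213 ] q [-0.31 -0.08 -0.42  1.23  0.    1.23] phi 0.024 z [ 0.001 -0.    -1.   ] F [ 1.5 -0.4 -0. ] w 0.0321
ROW [25.8, 10.47, 1.3, 0.001, 0.001, -0.5] dist cm 27.9 rot deg 29
```

move_arm(steps=[25.8,10.5,1.3,0,0,-0.5,25.8,10.5,1.3,0,0,-0.5,25.8,10.5,1.3,0,0,-0.5,25.8,10.5,1.3,0,0,-0.5,25.8,10.5,1.3,0,0,-0.5,25.8,10.5,1.3,0,0,-0.5,25.8,10.5,1.3,0,0,-0.5,25.8,10.5,1.3,0,0,-0.5,25.8,10.5,1.3,0,0,-0.5,25.8,10.5,1.3,0,0,-0.5])

```text
time: 1.92
tool_pos: [0.4202, 0.1542, 0.1995]
eef_rot: [0.502, 0.865, -0.001, -0.0]
force: [-0.6, 0.1, -0.6]
grip_width: 0.0325
```

```bash
python3 - <<'E'
from h import *
st();plan((.419,.157,.056),.524)
f=grab("wrist"); cv2.imwrite("pics/c_wrist.png",f["color"]); print(proj(f,lidpt(BOX,.092,[(.22,0,.003),(.22,-.055,.003),(.22,.055,.003)])))
f=grab("scene"); cv2.imwrite("pics/c_scene.png",f["color"])
E
```

```text
t 1.92 pos [0.4202 0.1542 0.1995] q [ 0.35  0.12 -0.24  1.21 -0.    1.4 ] phi 0.519 z [-0.001 -0.001 -1.   ] F [-0.6  0.1 -0.6] w 0.0325
ROW [0.3, 0.05, 14.35, -0.001, -0.0, -0.005] dist cm 14.4 rot deg 0
[[281.14323216 201.40571526]
 [281.45163786 268.26472265]
 [280.79825361 126.61811137]]
```

View pics/c_wrist.png

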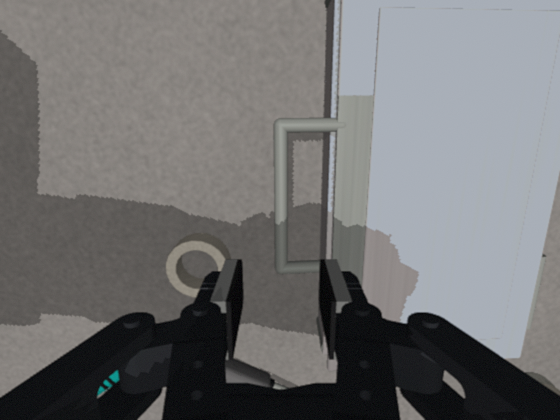

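View pics/c_scene.png

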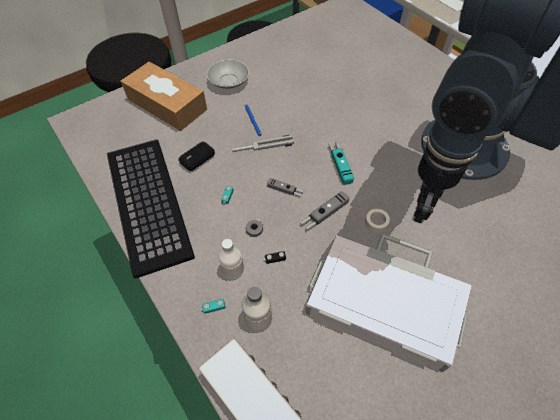

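move_arm(steps=[0.3,0,7,0,0,-0.005,0.3,0,12,0,0,-0.005,0.3,0,14.3,0,0,-0.005,0.3,0,14.3,0,0,-0.005,0.3,0,14.3,0,0,-0.005,0.3,0,14.3,0,0,-0.005,0.3,0,14.3,0,0,-0.005])

```text
time: 2.6
tool_pos: [0.4203, 0.157, 0.0584]
eef_rot: [0.501, 0.866, 0.001, 0.001]
force: [-0.7, 0.4, 0.6]
grip_width: 0.0324
```

move_arm(steps=[0,0,0,0,0,0,0,0,0,0,0,0,0,0,0,0,0,0,0,0,0,0,0,0,0,0,0,0,0,0,0,0,0,0,0,0], fingers=1, force=40)

```text
time: 3.1
tool_pos: [0.4186, 0.1564, 0.0575]
eef_rot: [0.5, 0.866, -0.001, 0.0]
force: [-2.2, -4.8, 1.9]
grip_width: 0.0086
```

```bash
python3 - <<'E'
from h import *
s=st()
f=grab("wrist"); cv2.imwrite("pics/d_wrist.png",f["color"])
# lid arc rows (tool frame of a straight-down phi .524 tool), bar displacement from theta0=.092
for tilt in (0,):
  for th in np.linspace(.092,1.78,14):
    P=lidpt(BOX,th,(.22,0,.003))[0]; P0=lidpt(BOX,.092,(.22,0,.003))[0]
    d=R.from_quat(s["eef_rot"]).inv().apply(P-P0)*100; print("%.2f"%th,np.round(P,3),np.round(d,1))
E
```

```text
t 3.10 pos [0.4186 0.1564 0.0575] q [ 0.36  0.24 -0.5   0.83 -0.    1.41] phi 0.523 z [-0.    -0.001 -1.   ] F [-2.2 -4.8  1.9] w 0.0086
0.09 [0.419 0.157 0.075] [0. 0. 0.]
0.22 [0.423 0.159 0.103] [-0.   0.5 -2.8]
0.35 [0.43  0.163 0.131] [-0.   1.3 -5.5]
0.48 [0.441 0.169 0.157] [-0.   2.5 -8.1]
0.61 [0.454 0.177 0.181] [ -0.    4.  -10.6]
0.74 [0.47  0.186 0.203] [ -0.    5.8 -12.8]
0.87 [0.488 0.196 0.222] [ -0.    7.9 -14.7]
1.00 [0.508 0.208 0.239] [ -0.   10.2 -16.4]
1.13 [0.53  0.221 0.252] [ -0.   12.8 -17.7]
1.26 [0.553 0.234 0.262] [  0.   15.4 -18.7]
1.39 [0.577 0.248 0.269] [  0.   18.2 -19.4]
1.52 [0.601 0.262 0.272] [  0.   21.  -19.7]
1.65 [0.626 0.276 0.271] [  0.   23.9 -19.6]
1.78 [0.65  0.291 0.267] [  0.   26.7 -19.2]
```

View pics/d_wrist.png

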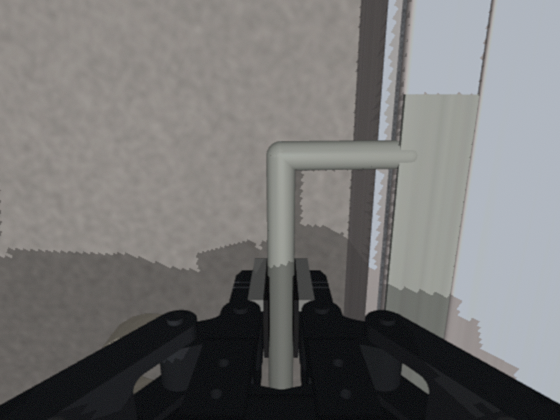

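move_arm(steps=[0,0.2,-1.4,0,0,0,0,0.5,-2.8,0,0,0,0,0.9,-4.2,0,0,0,0,1.3,-5.5,0,0,0,0,1.9,-6.8,0,0,0,0,2.5,-8.1,0,0,0,0,3.2,-9.4,0,0,0,0,4.0,-10.6,0,0,0,0,4.9,-11.7,0,0,0,0,5.8,-12.8,0,0,0])

```text
time: 3.98
tool_pos: [0.4675, 0.1845, 0.1859]
eef_rot: [0.5, 0.866, -0.002, -0.001]
force: [-4.2, -7.0, 0.5]
grip_width: 0.0085
```

```bash
python3 - <<'E'
from h import *
s=st()
f=grab("wrist"); cv2.imwrite("pics/e_wrist.png",f["color"])
f=grab("scene"); cv2.imwrite("pics/e_scene.png",f["color"])
E
```

```text
t 3.98 pos [0.4675 0.1845 0.1859] q [ 0.38  0.22 -0.15  1.2  -0.    1.43] phi 0.522 z [-0.003 -0.003 -1.   ] F [-4.2 -7.   0.5] w 0.0085
```

View pics/e_scene.png

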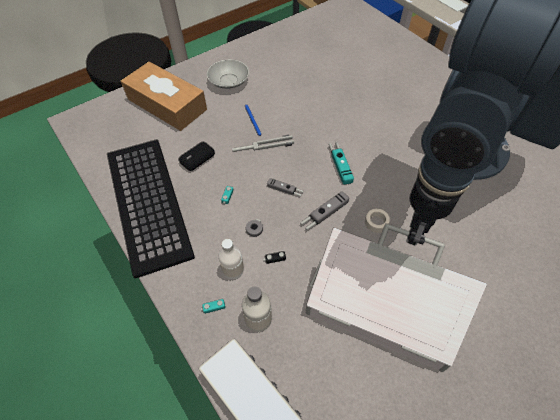

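move_arm(steps=[0,1.0,-1.0,0,0,0,0,2.1,-1.9,0,0,0,0,3.2,-2.8,0,0,0,0,4.4,-3.6,0,0,0,0,5.7,-4.3,0,0,0,0,7.0,-4.9,0,0,0,0,8.3,-5.4,0,0,0,0,9.6,-5.9,0,0,0,0,11.0,-6.3,0,0,0,0,12.4,-6.6,0,0,0])

```text
time: 4.92
tool_pos: [0.577, 0.2476, 0.2534]
eef_rot: [0.5, 0.866, 0.0, 0.001]
force: [-2.9, -4.0, 10.8]
grip_width: 0.0087
```

move_arm(steps=[0,1.4,-0.2,0,0,0,0,2.8,-0.3,0,0,0,0,4.2,-0.3,0,0,0,0,5.7,-0.2,0,0,0,0,7.1,0.0,0,0,0,0,8.5,0.2,0,0,0,0,8.5,0.2,0,0,0,0,8.5,0.2,0,0,0])

```text
time: 5.58
tool_pos: [0.6521, 0.291, 0.2501]
eef_rot: [0.5, 0.866, 0.001, 0.001]
force: [4.8, -0.2, 3.0]
grip_width: 0.0083
```

```bash
python3 - <<'E'
from h import *
s=st()
f=grab("wrist"); cv2.imwrite("pics/g_wrist.png",f["color"])
f=grab("scene"); cv2.imwrite("pics/g_scene.png",f["color"])
f=grab("side"); cv2.imwrite("pics/g_side.png",f["color"])
E
```

```text
t 5.58 pos [0.6521 0.291  0.2501] q [ 0.42  0.58  0.58  1.56 -0.    1.47] phi 0.523 z [ 0.004  0.001 -1.   ] F [ 4.8 -0.2  3. ] w 0.0083
```

View pics/g_scene.png

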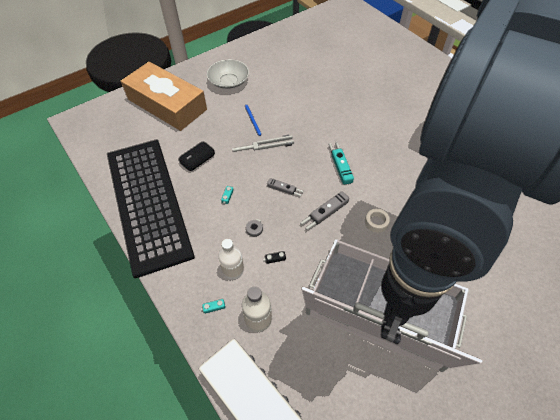

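View pics/g_side.png

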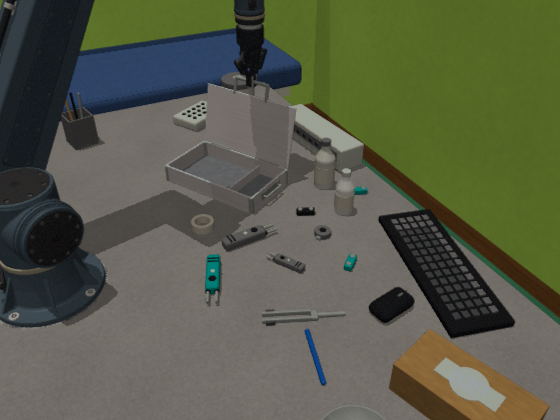

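move_arm(steps=[0,0,0,0,0,0,0,0,0,0,0,0,0,0,0,0,0,0,0,0,0,0,0,0,0,0,-3,0,0,0,0,0,-6,0,0,0,0,0,-6,0,0,0], fingers=0.6)

```text
time: 6.32
tool_pos: [0.6511, 0.2909, 0.3145]
eef_rot: [0.5, 0.866, 0.003, 0.002]
force: [1.8, 0.6, 1.6]
grip_width: 0.0343
```

```bash
python3 - <<'E'
from h import *
s=st()
f=grab("scene"); cv2.imwrite("pics/i_scene.png",f["color"])
g=grab("side"); crop(g,140,50,340,200,"i_side")
plan((.45,-.058,.2),.085+np.pi/2)
E
```

```text
t 6.32 pos [0.6511 0.2909 0.3145] q [0.42 0.6  0.78 1.74 0.   1.47] phi 0.523 z [ 0.006  0.003 -1.   ] F [1.8 0.6 1.6] w 0.0343
ROW [-20.18, -34.85, 10.91, 0.001, -0.002, 2.009] dist cm 41.7 rot deg 115
```

View pics/i_side.png

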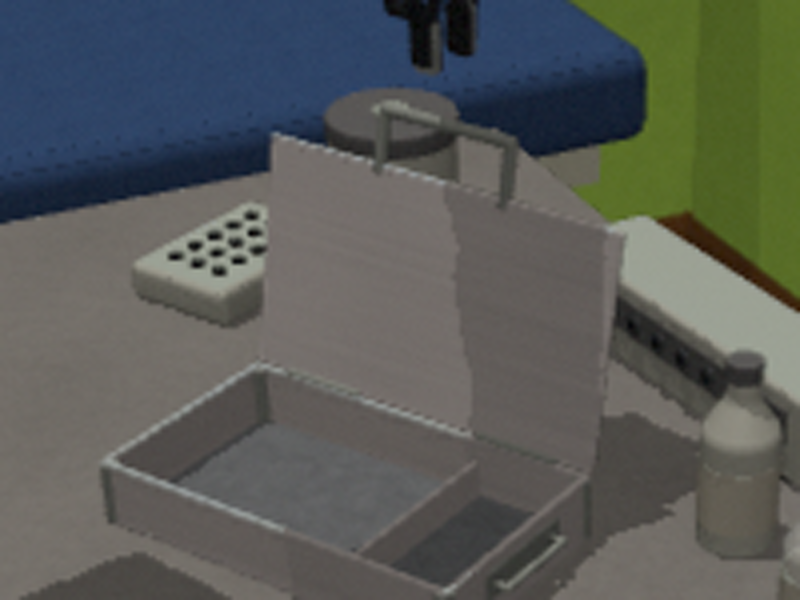

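```bash
python3 - <<'E'
s=open("h.py").read()
a=s.index("    best=None"); b=s.index("    d=R0.inv().apply(np.array(pos)-p0)*100\n    print")
s=s[:a]+'''    best=None
    for k in (-2,-1,0,1,2):
        ph=phi+k*np.pi; j6=1.571-(ph-np.arctan2(pos[1],pos[0])); j6=(j6+np.pi)%(2*np.pi)-np.pi
        if abs(j6)>2.95: continue
        Rt=Rdown(ph,tilt if k%2==0 else -tilt); rv=(R0.inv()*Rt).as_rotvec()
        jc=ctrl.state()["joint_pos"][5]; w=abs(j6-jc)
        if best is None or w<best[2]-1e-6: best=(Rt,rv,w,j6)
    print("j6 %.2f -> %.2f"%(jc,best[3]))
'''+s[b:]
open("h.py","w").write(s)
E
python3 - <<'E'
from h import *
plan((.462,-.0575,.16),.085+np.pi/2)
E
```

```text
j6 1.47 -> 2.93
ROW [-20.74, -33.79, 14.91, 0.001, -0.002, 2.009] dist cm 42.4 rot deg 115
```

```bash
sed -i 's/w=abs(j6-jc)/w=np.linalg.norm(rv)/' h.py; python3 - <<'E'
from h import *
plan((.462,-.0575,.16),.085+np.pi/2)
E
```

```text
j6 1.47 -> -0.21
ROW [-20.74, -33.79, 14.91, 0.002, 0.001, -1.133] dist cm 42.4 rot deg 65
```

move_arm(steps=[-5,-8.4,1,0,0,-0.28,-10,-17,4,0,0,-0.56,-20.7,-33.8,14.9,0,0,-1.133,-20.7,-33.8,14.9,0,0,-1.133,-20.7,-33.8,14.9,0,0,-1.133,-20.7,-33.8,14.9,0,0,-1.133,-20.7,-33.8,14.9,0,0,-1.133,-20.7,-33.8,14.9,0,0,-1.133,-20.7,-33.8,14.9,0,0,-1.133,-20.7,-33.8,14.9,0,0,-1.133], fingers=0.3)

```text
time: 7.25
tool_pos: [0.4642, -0.0487, 0.1628]
eef_rot: [-0.046, 0.999, 0.0, -0.001]
force: [0.9, -0.5, -0.5]
grip_width: 0.0597
```

move_arm(steps=[0,0,0,0,0,0,0,0,0,0,0,0,0,0,0,0,0,0])

```text
time: 7.5
tool_pos: [0.4661, -0.0477, 0.1642]
eef_rot: [-0.042, 0.999, 0.0, -0.0]
force: [0.5, 1.5, -0.5]
grip_width: 0.06
```

```bash
python3 - <<'E'
from h import *
st()
f=grab("wrist"); cv2.imwrite("pics/j_wrist.png",f["color"])
f=grab("scene"); crop(f,210,120,410,270,"j_scene")
plan((.462,-.0575,.006),.085+np.pi/2)
E
```

```text
t 7.50 pos [ 0.4661 -0.0477  0.1642] q [-0.1   0.18 -0.27  1.12  0.   -0.19] phi 1.655 z [-0.001  0.001 -1.   ] F [ 0.5  1.5 -0.5] w 0.0600
j6 -0.19 -> -0.21
ROW [0.61, -1.01, 15.87, 0.0, 0.001, 0.001] dist cm 15.9 rot deg 0
```

View pics/j_wrist.png

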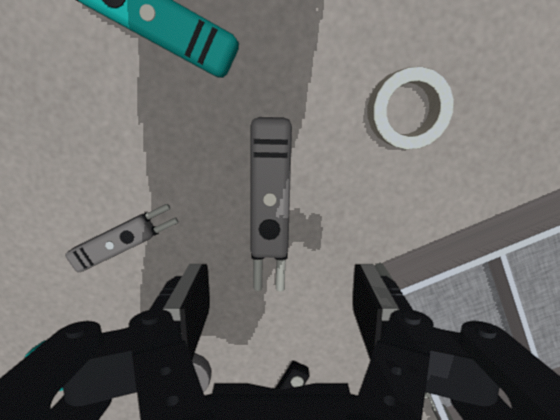

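View pics/j_scene.png

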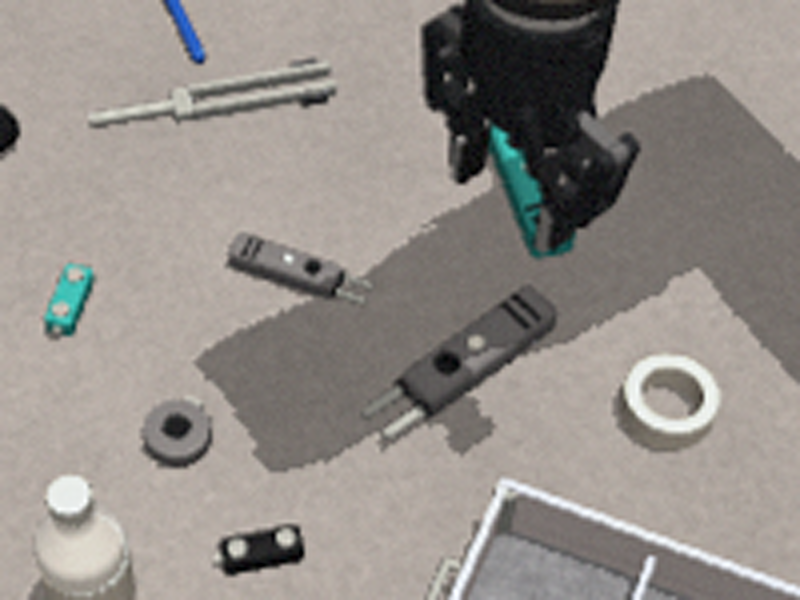

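```bash
python3 - <<'E'
from h import *
f=grab("wrist")
a=onz(f,271,118,.024);b=onz(f,268.5,258,.024);print(a,b,(a+b)/2, np.arctan2(*(b-a)[1::-1]))
print(onz(f,250,190,.02),onz(f,289,190,.02))
E
```

```text
[ 0.40553894 -0.05810463  0.024     ] [ 0.51909594 -0.05121038  0.024     ] [ 0.46231744 -0.0546575   0.024     ] 0.06063735744275686
[ 0.46309999 -0.07057773  0.02      ] [ 0.46040251 -0.03933372  0.02      ]
```

move_arm(steps=[0.5,-0.85,5,0,0,0.015,0.5,-0.85,9,0,0,0.015,0.5,-0.85,12.5,0,0,0.015,0.5,-0.85,15.8,0,0,0.015,0.5,-0.85,15.8,0,0,0.015,0.5,-0.85,15.8,0,0,0.015,0.5,-0.85,15.8,0,0,0.015])

```text
time: 8.23
tool_pos: [0.4636, -0.0562, 0.0081]
eef_rot: [-0.036, 0.999, -0.0, 0.001]
force: [0.6, -0.3, -0.3]
grip_width: 0.0598
```

move_arm(steps=[0,0,0,0,0,0,0,0,0,0,0,0,0,0,0,0,0,0,0,0,0,0,0,0,0,0,0,0,0,0,0,0,0,0,0,0], fingers=1, force=40)

```text
time: 8.73
tool_pos: [0.4639, -0.0567, 0.0086]
eef_rot: [-0.035, 0.999, -0.0, 0.002]
force: [-0.6, 1.1, 9.7]
grip_width: 0.0311
```

move_arm(steps=[0,0,-3,0,0,0,0,0,-6,0,0,0,0,0,-10,0,0,0,0,0,-14,0,0,0,0,0,-14,0,0,0,0,0,-14,0,0,0])

```text
time: 9.23
tool_pos: [0.464, -0.0569, 0.1499]
eef_rot: [-0.035, 0.999, -0.0, 0.003]
force: [0.6, -0.1, -2.0]
grip_width: 0.031
```

```bash
python3 - <<'E'
from h import *
st()
print("target",boxpt(BOX,(-.038,.064,0)))
f=grab("wrist"); cv2.imwrite("pics/k_wrist.png",f["color"])
P=boxpt(BOX,(-.038,.064,.17))[0]; plan(P,.524)
E
```

```text
t 9.23 pos [ 0.464  -0.0569  0.1499] q [-0.12  0.18 -0.31  1.08  0.   -0.19] phi 1.641 z [ 0.007 -0.001 -1.   ] F [ 0.6 -0.1 -2. ] w 0.0310
target [[0.46547643 0.25759958 0.        ]]
j6 -0.19 -> 1.55
ROW [-2.48, 31.34, -2.21, 0.001, 0.003, 1.117] dist cm 31.5 rot deg 64
```

View pics/k_wrist.png

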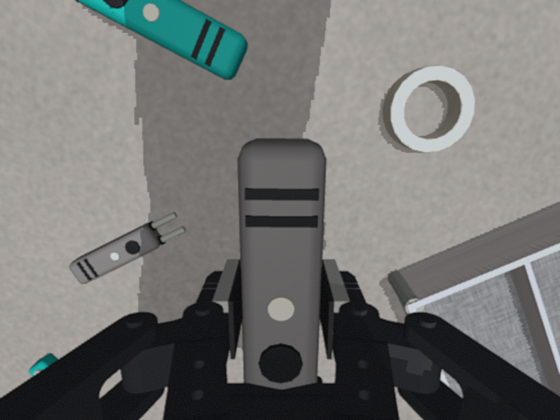

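move_arm(steps=[-2.5,31.3,-2.2,0,0,1.117,-2.5,31.3,-2.2,0,0,1.117,-2.5,31.3,-2.2,0,0,1.117,-2.5,31.3,-2.2,0,0,1.117,-2.5,31.3,-2.2,0,0,1.117,-2.5,31.3,-2.2,0,0,1.117,-2.5,31.3,-2.2,0,0,1.117,-2.5,31.3,-2.2,0,0,1.117,-2.5,31.3,-2.2,0,0,1.117,-2.5,31.3,-2.2,0,0,1.117])

```text
time: 10.12
tool_pos: [0.4645, 0.2613, 0.1673]
eef_rot: [0.501, 0.866, -0.0, -0.001]
force: [0.5, -0.4, -2.3]
grip_width: 0.031
```

move_arm(steps=[0,0,0,0,0,0,0,0,0,0,0,0])

```text
time: 10.28
tool_pos: [0.4643, 0.2569, 0.1673]
eef_rot: [0.498, 0.867, -0.001, -0.001]
force: [0.1, -0.3, -1.5]
grip_width: 0.031
```

```bash
python3 - <<'E'
from h import *
st()
f=grab("wrist"); cv2.imwrite("pics/l_wrist.png",f["color"])
P=boxpt(BOX,(-.038,.064,.015))[0]; plan(P,.524)
E
```

```text
t 10.28 pos [0.4643 0.2569 0.1673] q [ 0.51  0.28 -0.12  1.17 -0.    1.55] phi 0.528 z [-0.002 -0.001 -1.   ] F [ 0.1 -0.3 -1.5] w 0.0310
j6 1.55 -> 1.55
ROW [0.04, 0.17, 15.26, -0.002, 0.0, 0.004] dist cm 15.3 rot deg 0
```

View pics/l_wrist.png

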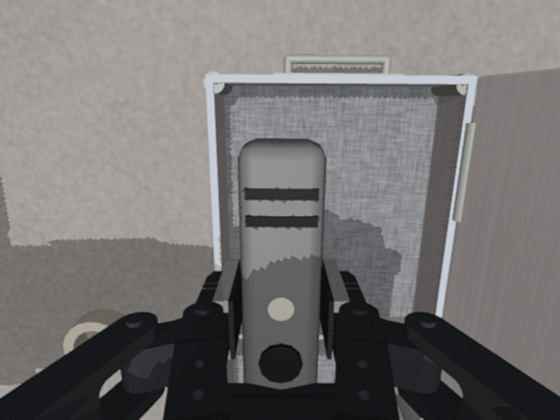

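move_arm(steps=[0,0.2,4,0,0,0,0,0.2,8,0,0,0,0,0.2,11,0,0,0,0,0.2,13,0,0,0,0,0.2,14.5,0,0,0,0,0.2,15.2,0,0,0,0,0.2,15.2,0,0,0,0,0.2,15.2,0,0,0])

```text
time: 11.0
tool_pos: [0.4671, 0.2578, 0.017]
eef_rot: [0.5, 0.866, -0.0, -0.0]
force: [0.6, -0.5, -0.8]
grip_width: 0.0312
```

move_arm(steps=[0,0,0,0,0,0,0,0,0,0,0,0,0,0,0,0,0,0,0,0,0,0,0,0], fingers=0.47)

```text
time: 11.33
tool_pos: [0.4673, 0.2586, 0.0174]
eef_rot: [0.5, 0.866, 0.001, 0.0]
force: [-0.1, -0.7, -0.1]
grip_width: 0.0452
```

move_arm(steps=[0,0,-4,0,0,0,0,0,-8,0,0,0,0,0,-12,0,0,0,0,0,-16,0,0,0,0,0,-18,0,0,0,0,0,-18,0,0,0])

```text
time: 11.83
tool_pos: [0.469, 0.2596, 0.2023]
eef_rot: [0.5, 0.866, 0.004, 0.002]
force: [0.7, 0.3, -0.1]
grip_width: 0.0454
```

```bash
python3 - <<'E'
from h import *
st()
import pickle
f=grab("scene"); g=grab("side"); pickle.dump((f,g),open("f1.pkl","wb")); crop(f,210,120,410,270,"m_scene"); cv2.imwrite("pics/m_side.png",g["color"])
E
```

```text
t 11.83 pos [0.469  0.2596 0.2023] q [ 0.51  0.26 -0.06  1.24  0.    1.55] phi 0.524 z [ 0.008  0.004 -1.   ] F [ 0.7  0.3 -0.1] w 0.0454
```

View pics/m_scene.png

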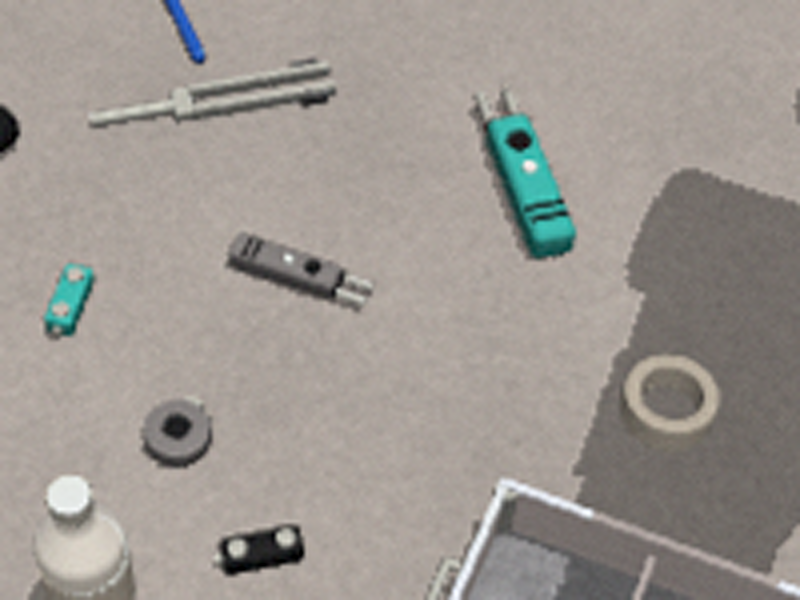

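View pics/m_side.png

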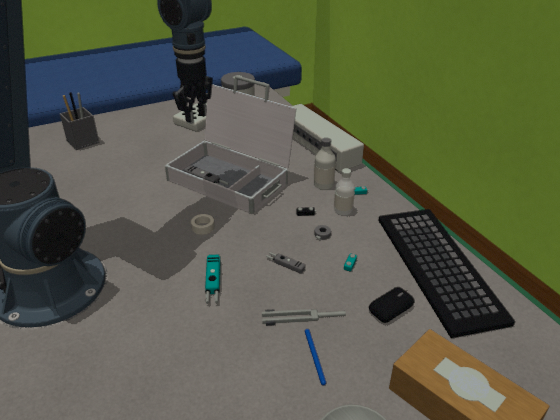

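```bash
python3 - <<'E'
from h import *
plan((.475,-.3505,.16),1.165)
E
```

```text
j6 1.55 -> -0.23
ROW [-53.12, -29.83, 3.69, 0.002, 0.001, -0.641] dist cm 61.0 rot deg 37
```

move_arm(steps=[-53.1,-29.8,3.7,0,0,-0.641,-53.1,-29.8,3.7,0,0,-0.641,-53.1,-29.8,3.7,0,0,-0.641,-53.1,-29.8,3.7,0,0,-0.641,-53.1,-29.8,3.7,0,0,-0.641,-53.1,-29.8,3.7,0,0,-0.641,-53.1,-29.8,3.7,0,0,-0.641,-53.1,-29.8,3.7,0,0,-0.641,-53.1,-29.8,3.7,0,0,-0.641,-53.1,-29.8,3.7,0,0,-0.641], fingers=0.4)

```text
time: 12.77
tool_pos: [0.4709, -0.1383, 0.1711]
eef_rot: [0.201, 0.98, 0.0, -0.001]
force: [0.8, 0.7, 0.4]
grip_width: 0.0512
```

```bash
python3 - <<'E'
from h import *
st()
plan((.475,-.3505,.16),1.165)
E
```

```text
t 12.77 pos [ 0.4709 -0.1383  0.1711] q [-0.29  0.21 -0.21  1.15  0.    0.12] phi 1.165 z [-0.002  0.001 -1.   ] F [0.8 0.7 0.4] w 0.0512
j6 0.12 -> -0.23
ROW [-8.75, -19.33, 1.09, -0.0, -0.002, 0.0] dist cm 21.2 rot deg 0
```

move_arm(steps=[-8.7,-19.3,1.1,0,0,0,-8.7,-19.3,1.1,0,0,0,-8.7,-19.3,1.1,0,0,0,-8.7,-19.3,1.1,0,0,0,-8.7,-19.3,1.1,0,0,0,-8.7,-19.3,1.1,0,0,0,-8.7,-19.3,1.1,0,0,0,-8.7,-19.3,1.1,0,0,0])

```text
time: 13.43
tool_pos: [0.475, -0.3477, 0.1599]
eef_rot: [0.202, 0.979, 0.001, -0.001]
force: [-0.2, 0.4, 0.5]
grip_width: 0.0516
```

```bash
python3 - <<'E'
from h import *
st()
f=grab("wrist"); cv2.imwrite("pics/n_wrist.png",f["color"])
plan((.475,-.3505,.003),1.165)
print(proj(f,[(.5568,-.3843,.005),(.4945,-.3593,.01),(.3877,-.3239,.008),(.3978,-.3036,.008)]))
E
```

```text
t 13.43 pos [ 0.475  -0.3477  0.1599] q [-0.63  0.38  0.01  1.2   0.   -0.23] phi 1.164 z [-0.002  0.002 -1.   ] F [-0.2  0.4  0.5] w 0.0516
j6 -0.23 -> -0.23
ROW [-0.14, -0.34, 15.75, 0.001, -0.002, 0.0] dist cm 15.8 rot deg 0
[[278.0738976  291.97281078]
 [275.91791153 223.03613534]
 [262.67360356  81.89095935]
 [292.43359773  83.64001272]]
```

View pics/n_wrist.png

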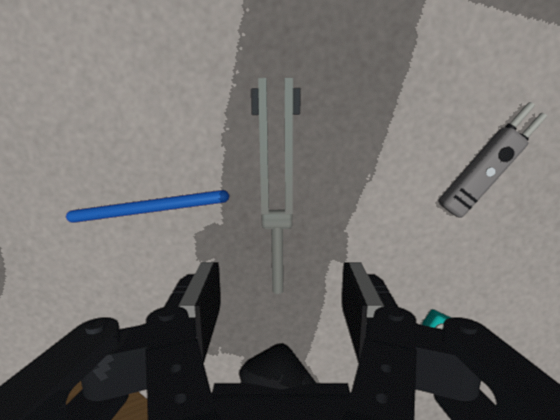

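```bash
python3 - <<'E'
from h import *
f=grab("wrist"); s=ctrl.state(); Rt=R.from_quat(s["eef_rot"])
for uv in [(230,196),(225,203),(278,223),(277,190)]:
    print(uv, Rt.inv().apply(onz(f,*uv,.008)-[.475,-.3505,.008])*1000)
E
```

```text
(230, 196) [ 1.22366694e+00 -3.77223801e+01 -2.44494459e-02]
(225, 203) [-4.77776074e+00 -4.21244891e+01 -3.79102270e-02]
(278, 223) [-22.34065505   2.03507735  -0.03713664]
(277, 190) [6.29200171 1.27562029 0.01176094]
```

move_arm(steps=[-1.3,-0.2,4,0,0,0,-1.3,-0.2,8,0,0,0,-1.3,-0.2,11,0,0,0,-1.3,-0.2,13,0,0,0,-1.3,-0.2,13,0,0,0,-1.3,-0.2,13,0,0,0], fingers=0.55)

```text
time: 14.03
tool_pos: [0.4869, -0.3536, 0.0314]
eef_rot: [0.201, 0.98, 0.001, -0.001]
force: [0.1, 0.1, 0.3]
grip_width: 0.0384
```

```bash
python3 - <<'E'
from h import *
st()
f=grab("wrist"); cv2.imwrite("pics/o_wrist.png",f["color"])
E
```

```text
t 14.03 pos [ 0.4869 -0.3536  0.0314] q [-0.63  0.5  -0.16  0.92  0.   -0.22] phi 1.167 z [-0.002  0.001 -1.   ] F [0.1 0.1 0.3] w 0.0384
```

View pics/o_wrist.png

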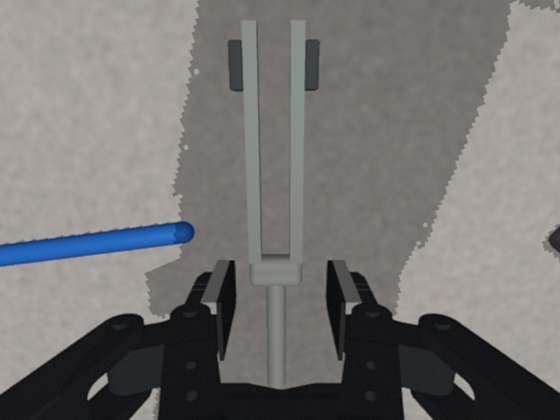

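move_arm(steps=[0,0.05,1.5,0,0,0,0,0.05,2.8,0,0,0,0,0.05,2.8,0,0,0,0,0.05,2.8,0,0,0])

```text
time: 14.42
tool_pos: [0.488, -0.3548, 0.0051]
eef_rot: [0.201, 0.98, -0.0, 0.001]
force: [-0.1, 0.1, -0.4]
grip_width: 0.0385
```

move_arm(steps=[0,0,0,0,0,0,0,0,0,0,0,0,0,0,0,0,0,0,0,0,0,0,0,0,0,0,0,0,0,0], fingers=1, force=50)

```text
time: 14.83
tool_pos: [0.4884, -0.3554, 0.0057]
eef_rot: [0.201, 0.98, -0.001, 0.001]
force: [0.1, -0.7, -0.8]
grip_width: 0.0247
```

move_arm(steps=[0,0,-3,0,0,0,0,0,-6,0,0,0,0,0,-10,0,0,0,0,0,-15,0,0,0,0,0,-17,0,0,0,0,0,-17,0,0,0])

```text
time: 15.33
tool_pos: [0.49, -0.3567, 0.1817]
eef_rot: [0.202, 0.979, -0.002, 0.005]
force: [0.2, 0.5, -0.6]
grip_width: 0.0236
```

```bash
python3 - <<'E'
from h import *
st()
f=grab("wrist"); cv2.imwrite("pics/p_wrist.png",f["color"])
P=boxpt(BOX,(.038,.0335,.17))[0]; print(P);plan(P,.524)
E
```

```text
t 15.33 pos [ 0.49   -0.3567  0.1817] q [-0.63  0.39  0.08  1.25  0.   -0.22] phi 1.165 z [ 0.009 -0.007 -1.   ] F [ 0.2  0.5 -0.6] w 0.0236
[0.5465397  0.26921833 0.17      ]
j6 -0.22 -> 1.50
ROW [19.41, 59.71, 0.59, 0.001, 0.008, 0.641] dist cm 62.8 rot deg 37
```

View pics/p_wrist.png

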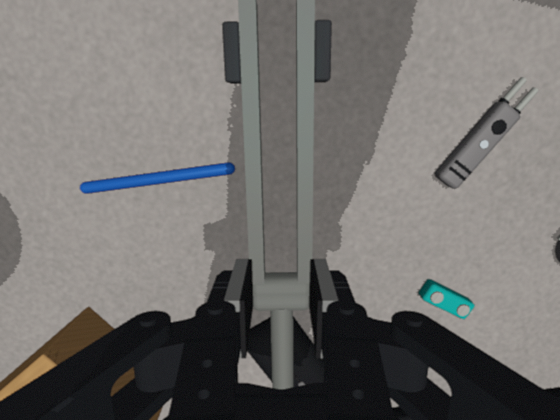

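```bash
python3 - <<'E'
from h import *
f=grab("wrist"); s=st(); Rt=R.from_quat(s["eef_rot"])
for uv in [(280,275),(280,290),(280,305),(246,50),(311,50)]:
    c,d=ray(f,*uv); p0=s["tool_pos"]; z=Rt.as_matrix()[:,2]
    q=p0-z*.0043; P=c+d*(z@(q-c))/(z@d)
    print(uv, Rt.inv().apply(P-p0)*1000)
E
```

```text
t 15.43 pos [ 0.4881 -0.3553  0.1759] q [-0.63  0.39  0.07  1.24  0.   -0.22] phi 1.165 z [ 0.003 -0.002 -1.   ] F [ 0.3  0.2 -1.2] w 0.0238
(280, 275) [ 2.40220676  0.23702735 -4.3       ]
(280, 290) [-4.65250195  0.23715756 -4.3       ]
(280, 305) [-11.89295316   0.23729119  -4.3       ]
(246, 50) [ 90.00398818 -11.80242259  -4.3       ]
(311, 50) [90.01499239 11.21068586 -4.3       ]
```

move_arm(steps=[19.4,59.7,0.6,0,0,0.641,19.4,59.7,0.6,0,0,0.641,19.4,59.7,0.6,0,0,0.641,19.4,59.7,0.6,0,0,0.641,19.4,59.7,0.6,0,0,0.641,19.4,59.7,0.6,0,0,0.641,19.4,59.7,0.6,0,0,0.641,19.4,59.7,0.6,0,0,0.641,19.4,59.7,0.6,0,0,0.641,19.4,59.7,0.6,0,0,0.641], force=80)

```text
time: 16.27
tool_pos: [0.5235, 0.0508, 0.1686]
eef_rot: [0.5, 0.866, -0.001, -0.001]
force: [1.3, -0.5, -1.9]
grip_width: 0.0224
```

```bash
python3 - <<'E'
from h import *
st()
P=boxpt(BOX,(.038,.0335,.17))[0]; print(P);plan(P,.524)
E
```

```text
t 16.27 pos [0.5235 0.0508 0.1686] q [ 0.1   0.27 -0.13  1.17  0.    1.14] phi 0.524 z [-0.002 -0.    -1.   ] F [ 1.3 -0.5 -1.9] w 0.0224
[0.5465397  0.26921833 0.17      ]
j6 1.14 -> 1.50
ROW [17.76, 12.92, -0.14, -0.002, -0.001, -0.0] dist cm 22.0 rot deg 0
```

move_arm(steps=[17.8,12.9,-0.1,0,0,0,17.8,12.9,-0.1,0,0,0,17.8,12.9,-0.1,0,0,0,17.8,12.9,-0.1,0,0,0,17.8,12.9,-0.1,0,0,0,17.8,12.9,-0.1,0,0,0,17.8,12.9,-0.1,0,0,0,17.8,12.9,-0.1,0,0,0,17.8,12.9,-0.1,0,0,0])

```text
time: 17.02
tool_pos: [0.5466, 0.2663, 0.1699]
eef_rot: [0.5, 0.866, -0.001, -0.0]
force: [0.4, 0.4, -1.1]
grip_width: 0.0223
```

```bash
python3 - <<'E'
from h import *
st()
f=grab("wrist"); cv2.imwrite("pics/q_wrist.png",f["color"])
f=grab("side"); crop(f,150,60,310,220,"q_side")
P=boxpt(BOX,(.038,.0345,.012))[0]; plan(P,.524)
E
```

```text
t 17.02 pos [0.5466 0.2663 0.1699] q [ 0.45  0.41  0.07  1.24 -0.    1.5 ] phi 0.524 z [-0.002 -0.001 -1.   ] F [ 0.4  0.4 -1.1] w 0.0223
j6 1.50 -> 1.51
ROW [0.41, 0.12, 15.86, -0.001, 0.0, -0.002] dist cm 15.9 rot deg 0
```

View pics/q_wrist.png

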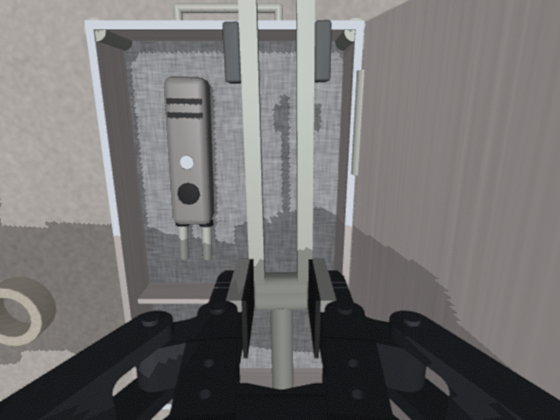

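View pics/q_side.png

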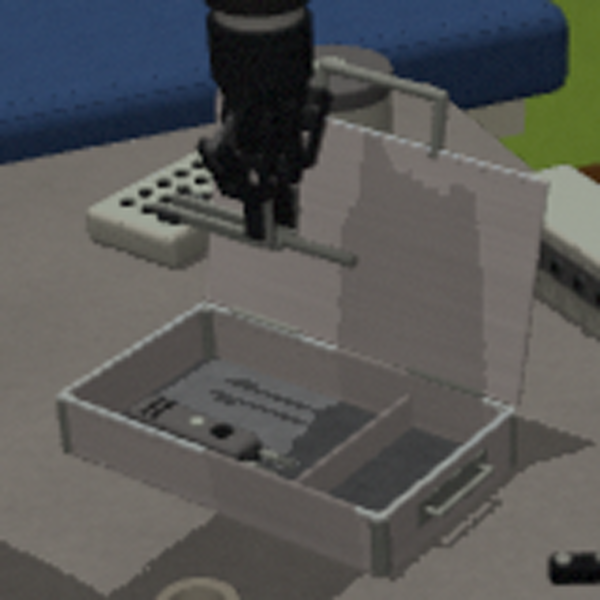

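move_arm(steps=[0.35,0.1,4,0,0,0,0.35,0.1,8,0,0,0,0.35,0.1,11,0,0,0,0.35,0.1,13,0,0,0,0.35,0.1,14.5,0,0,0,0.35,0.1,15.5,0,0,0,0.35,0.1,15.9,0,0,0,0.35,0.1,15.9,0,0,0,0.35,0.1,15.9,0,0,0])

```text
time: 17.87
tool_pos: [0.5447, 0.2689, 0.0115]
eef_rot: [0.501, 0.866, -0.002, -0.001]
force: [-5.3, -4.4, -1.5]
grip_width: 0.0225
```

move_arm(steps=[0,0,0,0,0,0,0,0,0,0,0,0,0,0,0,0,0,0,0,0,0,0,0,0], fingers=0.56)

```text
time: 18.2
tool_pos: [0.5454, 0.2693, 0.0122]
eef_rot: [0.501, 0.866, -0.001, -0.001]
force: [-7.0, -3.7, 2.4]
grip_width: 0.0375
```

move_arm(steps=[0,0,-4,0,0,0,0,0,-8,0,0,0,0,0,-12,0,0,0,0,0,-16,0,0,0,0,0,-18,0,0,0,0,0,-18,0,0,0])

```text
time: 18.7
tool_pos: [0.549, 0.2712, 0.1984]
eef_rot: [0.5, 0.866, 0.004, 0.003]
force: [0.5, 0.7, 0.3]
grip_width: 0.0375
```

```bash
python3 - <<'E'
from h import *
st()
import pickle
f=grab("scene"); g=grab("side"); pickle.dump((f,g),open("f2.pkl","wb")); crop(f,210,120,410,270,"r_scene"); crop(g,150,60,390,240,"r_side")
f=grab("wrist"); cv2.imwrite("pics/r_wrist.png",f["color"])
E
```

```text
t 18.70 pos [0.549  0.2712 0.1984] q [0.46 0.39 0.13 1.29 0.   1.51] phi 0.523 z [ 0.009  0.005 -1.   ] F [0.5 0.7 0.3] w 0.0375
```

View pics/r_scene.png

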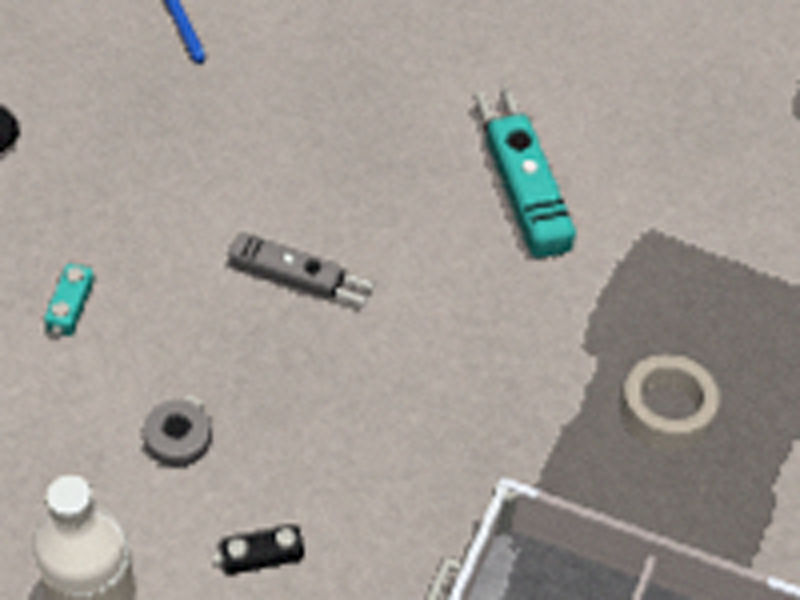

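View pics/r_side.png

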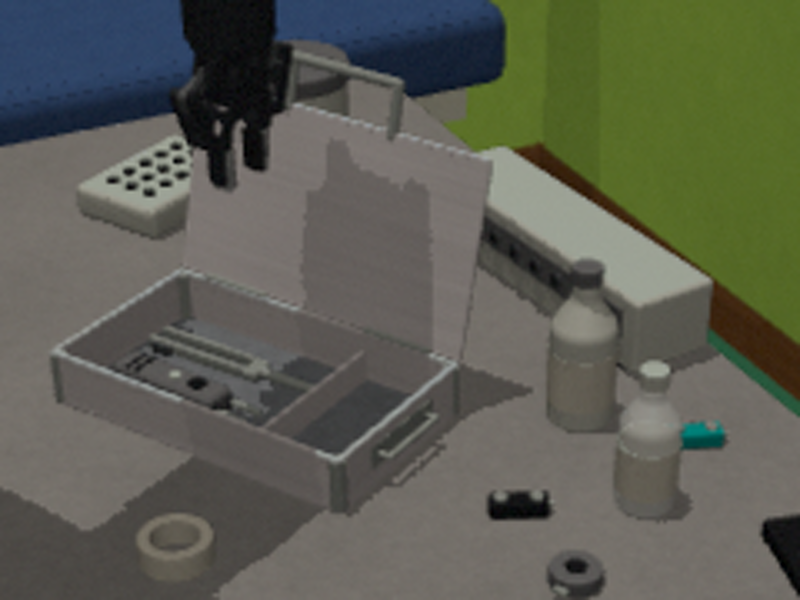

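View pics/r_wrist.png

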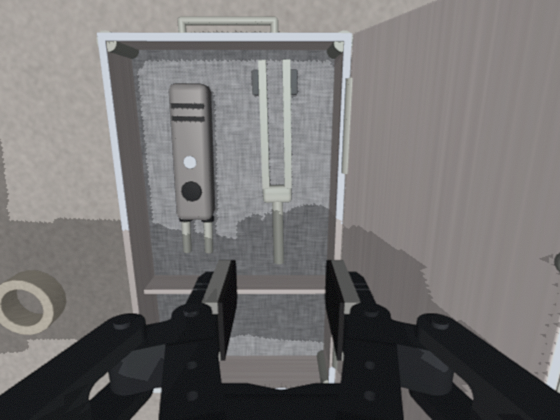

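```bash
python3 - <<'E'
from h import *
import pickle
S,D=pickle.load(open("f2.pkl","rb"))
print("capwhite",tri([(S,(227,242.5)),(D,(346.5,171.6))]),"capgray",tri([(S,(255,294)),(D,(326.4,141))]))
s2=lambda x,y:(210+x/4,120+y/4); d3=lambda x,y:(150+x/3.3333,60+y/3.3333)
print("bar",tri([(S,s2(237,548)),(D,d3(539,497))]),tri([(S,s2(286,538)),(D,d3(500,497))]))
print("tape",tri([(S,s2(177,427)),(D,d3(575,566))]))
plan((.661,-.022,.16),1.141)
E
```

```text
capwhite [ 0.75984959 -0.05871444  0.12983638] capgray [0.78073771 0.0814794  0.14647947]
bar [ 0.67559761 -0.02861175  0.01665296] [ 0.64724782 -0.01587964  0.0176815 ]
tape [ 0.65612992 -0.12109474  0.01677892]
j6 1.51 -> 0.40
ROW [-31.04, -4.68, 3.18, 0.001, 0.0, -0.618] dist cm 31.6 rot deg 35
```

move_arm(steps=[-31,-4.7,3.2,0,0,-0.618,-31,-4.7,3.2,0,0,-0.618,-31,-4.7,3.2,0,0,-0.618,-31,-4.7,3.2,0,0,-0.618,-31,-4.7,3.2,0,0,-0.618,-31,-4.7,3.2,0,0,-0.618,-31,-4.7,3.2,0,0,-0.618,-31,-4.7,3.2,0,0,-0.618,-31,-4.7,3.2,0,0,-0.618,-31,-4.7,3.2,0,0,-0.618], fingers=0.56)

```text
time: 19.68
tool_pos: [0.6601, -0.0232, 0.1573]
eef_rot: [0.215, 0.977, -0.0, -0.002]
force: [-0.8, -0.7, -0.2]
grip_width: 0.0375
```

```bash
python3 - <<'E'
from h import *
st()
f=grab("wrist"); cv2.imwrite("pics/s_wrist.png",f["color"])
plan((.661,-.022,.004),1.141)
print(proj(f,[(.6758,-.0284,.018),(.6466,-.0155,.018)]))
E
```

```text
t 19.68 pos [ 0.6601 -0.0232  0.1573] q [-0.04  0.5   0.2   1.27  0.    0.4 ] phi 1.138 z [-0.004  0.    -1.   ] F [-0.8 -0.7 -0.2] w 0.0375
j6 0.40 -> 0.40
ROW [-0.16, 0.04, 15.39, -0.001, -0.003, -0.001] dist cm 15.4 rot deg 0
[[282.14507925 220.07426789]
 [281.53934651 181.21232007]]
```

View pics/s_wrist.png

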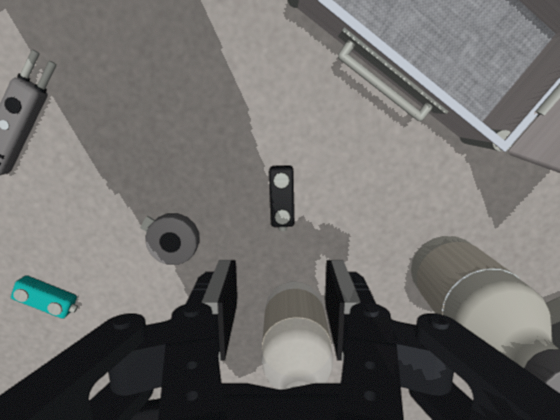

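move_arm(steps=[-0.1,0,4,0,0,0,-0.1,0,8,0,0,0,-0.1,0,12,0,0,0,-0.1,0,14.5,0,0,0,-0.1,0,15.3,0,0,0,-0.1,0,15.3,0,0,0,-0.1,0,15.3,0,0,0])

```text
time: 20.32
tool_pos: [0.662, -0.0204, 0.0077]
eef_rot: [0.212, 0.977, 0.0, 0.0]
force: [0.4, -0.4, 0.4]
grip_width: 0.0376
```

move_arm(steps=[0,0,0,0,0,0,0,0,0,0,0,0,0,0,0,0,0,0,0,0,0,0,0,0,0,0,0,0,0,0], fingers=1, force=40)

```text
time: 20.73
tool_pos: [0.6633, -0.021, 0.0093]
eef_rot: [0.213, 0.977, 0.001, 0.002]
force: [-0.4, 2.4, 6.2]
grip_width: 0.0184
```

move_arm(steps=[0,0,-3,0,0,0,0,0,-6,0,0,0,0,0,-10,0,0,0,0,0,-14,0,0,0,0,0,-15,0,0,0,0,0,-15,0,0,0])

```text
time: 21.23
tool_pos: [0.6642, -0.0214, 0.1625]
eef_rot: [0.213, 0.977, 0.001, 0.004]
force: [-0.5, 0.5, -0.4]
grip_width: 0.0186
```

```bash
python3 - <<'E'
from h import *
st()
f=grab("wrist"); cv2.imwrite("pics/t_wrist.png",f["color"])
P=boxpt(BOX,(.025,-.105,.15))[0]; print(P);plan(P,.524)
E
```

```text
t 21.23 pos [ 0.6642 -0.0214  0.1625] q [-0.03  0.5   0.21  1.27  0.    0.4 ] phi 1.142 z [ 0.009 -0.    -1.   ] F [-0.5  0.5 -0.4] w 0.0186
[0.6045821  0.14279709 0.15      ]
j6 0.40 -> 1.28
ROW [12.14, 12.5, 0.93, 0.003, 0.004, 0.618] dist cm 17.5 rot deg 35
```

View pics/t_wrist.png

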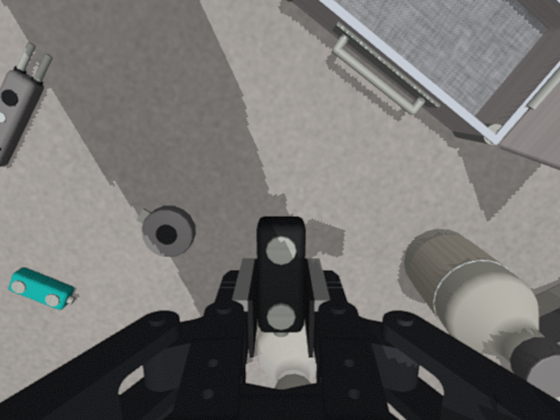

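move_arm(steps=[12.1,12.5,0.9,0,0,0.618,12.1,12.5,0.9,0,0,0.618,12.1,12.5,0.9,0,0,0.618,12.1,12.5,0.9,0,0,0.618,12.1,12.5,0.9,0,0,0.618,12.1,12.5,0.9,0,0,0.618,12.1,12.5,0.9,0,0,0.618,12.1,12.5,0.9,0,0,0.618])

```text
time: 21.95
tool_pos: [0.6035, 0.142, 0.147]
eef_rot: [0.499, 0.867, -0.0, -0.0]
force: [-0.5, -0.4, -0.7]
grip_width: 0.0188
```

```bash
python3 - <<'E'
from h import *
st()
f=grab("wrist"); cv2.imwrite("pics/u_wrist.png",f["color"])
P=boxpt(BOX,(.025,-.105,.016))[0]; print(P);plan(P,.524)
E
```

```text
t 21.95 pos [0.6035 0.142  0.147 ] q [ 0.23  0.44  0.06  1.2  -0.    1.28] phi 0.527 z [-0.001 -0.    -1.   ] F [-0.5 -0.4 -0.7] w 0.0188
[0.6045821  0.14279709 0.016     ]
j6 1.28 -> 1.28
ROW [0.05, 0.14, 13.12, -0.001, -0.0, 0.002] dist cm 13.1 rot deg 0
```

View pics/u_wrist.png

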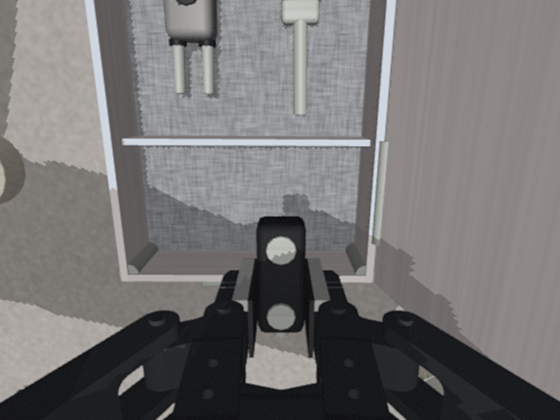

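move_arm(steps=[0.05,0.1,4,0,0,0,0.05,0.1,8,0,0,0,0.05,0.1,10.5,0,0,0,0.05,0.1,12,0,0,0,0.05,0.1,13.1,0,0,0,0.05,0.1,13.1,0,0,0,0.05,0.1,13.1,0,0,0])

```text
time: 22.58
tool_pos: [0.6047, 0.1429, 0.0169]
eef_rot: [0.5, 0.866, -0.0, -0.0]
force: [0.1, -0.2, -0.1]
grip_width: 0.0187
```

move_arm(steps=[0,0,0,0,0,0,0,0,0,0,0,0,0,0,0,0,0,0,0,0,0,0,0,0], fingers=0.6)

```text
time: 22.92
tool_pos: [0.6047, 0.1438, 0.0176]
eef_rot: [0.5, 0.866, 0.0, 0.0]
force: [0.5, 0.5, -0.1]
grip_width: 0.0342
```

move_arm(steps=[0,0,-4,0,0,0,0,0,-8,0,0,0,0,0,-12,0,0,0,0,0,-16,0,0,0,0,0,-18,0,0,0,0,0,-18,0,0,0])

```text
time: 23.42
tool_pos: [0.6066, 0.1443, 0.203]
eef_rot: [0.5, 0.866, 0.003, 0.003]
force: [0.6, 0.3, 0.3]
grip_width: 0.0343
```

```bash
python3 - <<'E'
from h import *
st()
import pickle
f=grab("scene"); g=grab("side"); pickle.dump((f,g),open("f3.pkl","wb")); crop(f,210,120,410,270,"v_scene"); crop(g,150,60,390,240,"v_side")
plan((.656,-.121,.16),2.09)
E
```

```text
t 23.42 pos [0.6066 0.1443 0.203 ] q [0.23 0.41 0.17 1.32 0.   1.28] phi 0.524 z [ 0.009  0.002 -1.   ] F [0.6 0.3 0.3] w 0.0343
j6 1.28 -> -0.70
ROW [-25.49, -8.83, 3.78, 0.001, 0.002, -1.566] dist cm 27.2 rot deg 90
```

View pics/v_scene.png

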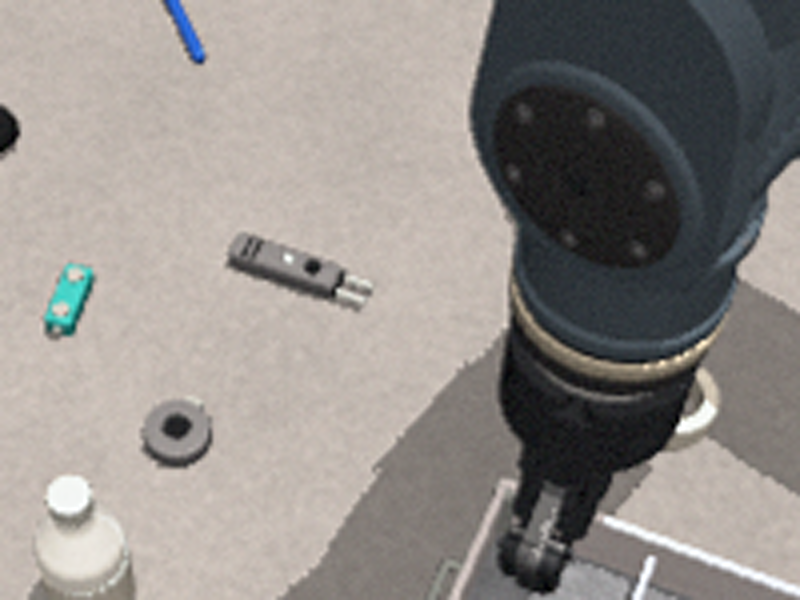

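View pics/v_side.png

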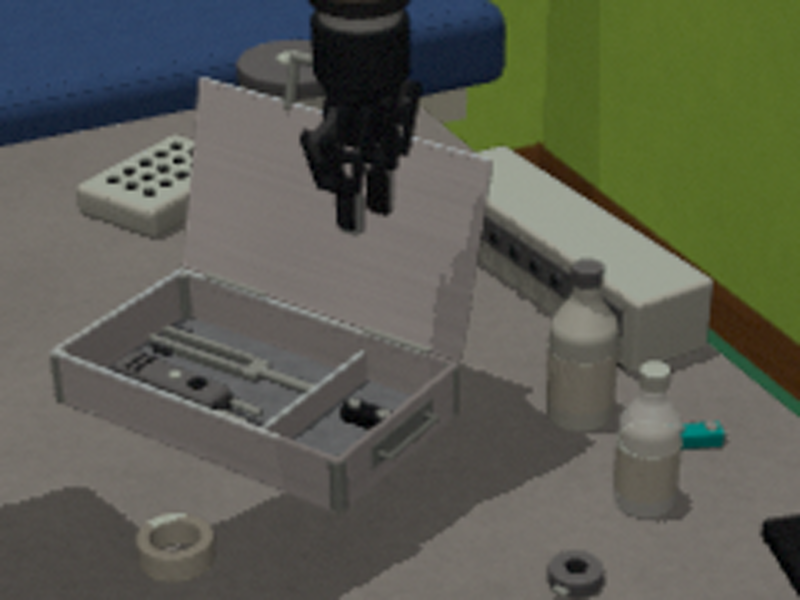

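```bash
python3 - <<'E'
from h import *
plan((.656,-.121,.15),1.6)
E
```

```text
j6 1.28 -> -0.21
ROW [-25.49, -8.83, 4.78, 0.002, 0.002, -1.076] dist cm 27.4 rot deg 62
```

move_arm(steps=[-25.5,-8.8,4.8,0,0,-1.076,-25.5,-8.8,4.8,0,0,-1.076,-25.5,-8.8,4.8,0,0,-1.076,-25.5,-8.8,4.8,0,0,-1.076,-25.5,-8.8,4.8,0,0,-1.076,-25.5,-8.8,4.8,0,0,-1.076,-25.5,-8.8,4.8,0,0,-1.076,-25.5,-8.8,4.8,0,0,-1.076,-25.5,-8.8,4.8,0,0,-1.076,-25.5,-8.8,4.8,0,0,-1.076], fingers=0.2)

```text
time: 24.35
tool_pos: [0.6546, -0.1219, 0.1465]
eef_rot: [-0.016, 1.0, 0.0, -0.002]
force: [-0.1, -0.4, -0.4]
grip_width: 0.0683
```

move_arm(steps=[0,0,0,0,0,0,0,0,0,0,0,0])

```text
time: 24.52
tool_pos: [0.6552, -0.1207, 0.1479]
eef_rot: [-0.013, 1.0, 0.0, -0.001]
force: [0.0, 0.1, -0.0]
grip_width: 0.0678
```

```bash
python3 - <<'E'
from h import *
st()
f=grab("wrist"); cv2.imwrite("pics/w_wrist.png",f["color"])
print(proj(f,[(.656,-.121,.016)]))
plan((.656,-.121,.004),1.6)
E
```

```text
t 24.52 pos [ 0.6552 -0.1207  0.1479] q [-0.18  0.52  0.2   1.26  0.   -0.21] phi 1.597 z [-0.001  0.    -1.   ] F [ 0.   0.1 -0. ] w 0.0678
[[278.35952375 202.68388896]]
j6 -0.21 -> -0.21
ROW [-0.07, -0.05, 14.42, 0.0, -0.001, -0.002] dist cm 14.4 rot deg 0
```

View pics/w_wrist.png

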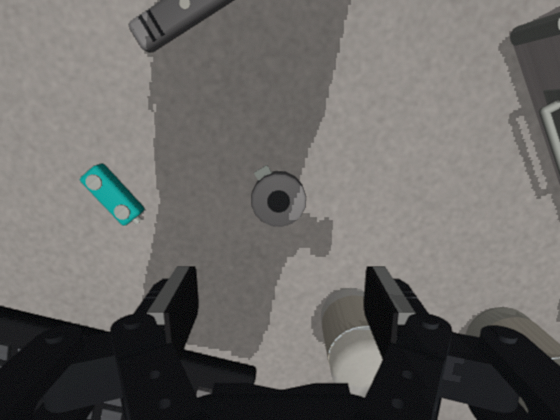

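move_arm(steps=[-0.1,-0.1,4,0,0,0,-0.1,-0.1,8,0,0,0,-0.1,-0.1,11,0,0,0,-0.1,-0.1,13.5,0,0,0,-0.1,-0.1,14.4,0,0,0,-0.1,-0.1,14.4,0,0,0,-0.1,-0.1,14.4,0,0,0])

```text
time: 25.15
tool_pos: [0.6571, -0.1218, 0.0055]
eef_rot: [-0.014, 1.0, 0.0, 0.0]
force: [0.2, 0.4, -0.9]
grip_width: 0.0682
```

move_arm(steps=[0,0,0,0,0,0,0,0,0,0,0,0,0,0,0,0,0,0,0,0,0,0,0,0,0,0,0,0,0,0], fingers=1, force=40)

```text
time: 25.57
tool_pos: [0.6581, -0.1223, 0.0073]
eef_rot: [-0.015, 1.0, -0.0, 0.002]
force: [-0.8, 0.5, 6.3]
grip_width: 0.0418
```

move_arm(steps=[0,0,-3,0,0,0,0,0,-6,0,0,0,0,0,-10,0,0,0,0,0,-14,0,0,0,0,0,-15,0,0,0,0,0,-15,0,0,0])

```text
time: 26.07
tool_pos: [0.6591, -0.1226, 0.1606]
eef_rot: [-0.014, 1.0, -0.001, 0.005]
force: [0.2, 0.2, 0.1]
grip_width: 0.0418
```

```bash
python3 - <<'E'
from h import *
st()
f=grab("wrist"); cv2.imwrite("pics/x_wrist.png",f["color"])
P=boxpt(BOX,(-.035,-.105,.16))[0]; print(P);plan(P,.524)
E
```

```text
t 26.07 pos [ 0.6591 -0.1226  0.1606] q [-0.18  0.51  0.22  1.27  0.   -0.21] phi 1.600 z [ 0.009 -0.002 -1.   ] F [0.2 0.2 0.1] w 0.0418
[0.55263261 0.11277624 0.16      ]
j6 -0.21 -> 1.25
ROW [9.85, 23.81, -0.3, 0.002, 0.005, 1.076] dist cm 25.8 rot deg 62
```

View pics/x_wrist.png

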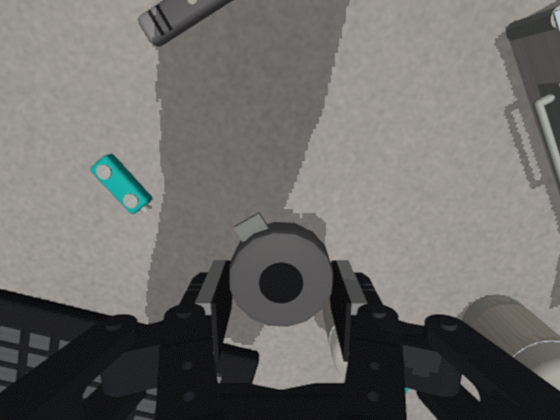

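move_arm(steps=[9.8,23.8,-0.3,0,0,1.076,9.8,23.8,-0.3,0,0,1.076,9.8,23.8,-0.3,0,0,1.076,9.8,23.8,-0.3,0,0,1.076,9.8,23.8,-0.3,0,0,1.076,9.8,23.8,-0.3,0,0,1.076,9.8,23.8,-0.3,0,0,1.076,9.8,23.8,-0.3,0,0,1.076,9.8,23.8,-0.3,0,0,1.076,9.8,23.8,-0.3,0,0,1.076])

```text
time: 26.95
tool_pos: [0.5508, 0.1133, 0.1566]
eef_rot: [0.501, 0.865, -0.001, -0.001]
force: [0.1, 0.0, -0.6]
grip_width: 0.0415
```

move_arm(steps=[0,0,0,0,0,0,0,0,0,0,0,0])

```text
time: 27.12
tool_pos: [0.5514, 0.1126, 0.157]
eef_rot: [0.499, 0.867, -0.0, -0.0]
force: [-0.9, 0.0, -1.0]
grip_width: 0.0421
```

```bash
python3 - <<'E'
from h import *
st()
f=grab("wrist"); cv2.imwrite("pics/y_wrist.png",f["color"])
P=boxpt(BOX,(-.035,-.106,.014))[0]; print(P);plan(P,.524)
E
```

```text
t 27.12 pos [0.5514 0.1126 0.157 ] q [ 0.2   0.34 -0.07  1.17  0.    1.25] phi 0.527 z [-0.001 -0.    -1.   ] F [-0.9  0.  -1. ] w 0.0421
[0.55313296 0.11191042 0.014     ]
j6 1.25 -> 1.25
ROW [-0.14, 0.11, 14.32, -0.001, -0.0, 0.002] dist cm 14.3 rot deg 0
```

View pics/y_wrist.png

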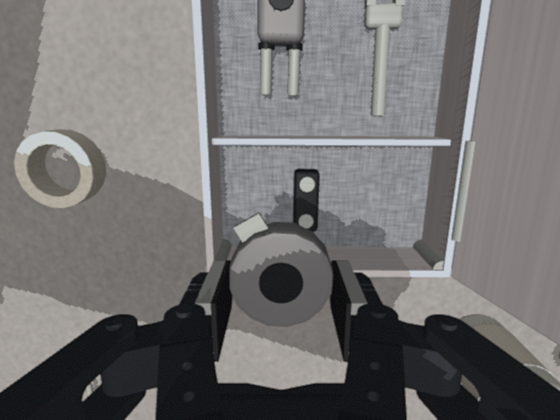

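```bash
python3 - <<'E'
from h import *
f=grab("wrist")
c,s=np.cos(BOX[2]),np.sin(BOX[2])
def tob(P): d=P-[BOX[0],BOX[1],0]; return np.round([c*d[0]+s*d[1],-s*d[0]+c*d[1],P[2]],4)
for n,uv,z in [("bar1",(307,184),.023),("bar2",(307,221),.023),("rimL",(200,100),.052),("rimR",(474,100),.052),("part",(330,141),.035),("frontcorner",(210,281),.052),("rearcorner",(453,271),.052),("probetip",(266,96),.018),("forkend",(378,116),.01)]:
    print(n,tob(onz(f,*uv,z)))
E
```

```text
bar1 [-0.0159 -0.0905  0.023 ]
bar2 [-0.0153 -0.1204  0.023 ]
rimL [-0.0886 -0.0291  0.052 ]
rimR [ 0.0888 -0.0286  0.052 ]
part [-0.0011 -0.0566  0.035 ]
frontcorner [-0.0888 -0.1584  0.052 ]
rearcorner [ 0.0915 -0.1497  0.052 ]
probetip [-0.0472 -0.0257  0.018 ]
forkend [ 0.0382 -0.04    0.01  ]
```

```bash
python3 - <<'E'
from h import *
st();plan(boxpt(BOX,(.036,-.106,.157))[0],.524)
E
```

```text
t 27.22 pos [0.5517 0.1126 0.1574] q [ 0.2   0.34 -0.07  1.17  0.    1.25] phi 0.525 z [-0.001 -0.    -1.   ] F [-0.4  0.4  0.1] w 0.0417
j6 1.25 -> 1.28
ROW [-0.14, 7.19, 0.03, -0.001, -0.0, 0.001] dist cm 7.2 rot deg 0
```

move_arm(steps=[-0.1,3.5,0,0,0,0,-0.1,7.2,0,0,0,0,-0.1,7.2,0,0,0,0,-0.1,7.2,5,0,0,0,-0.1,7.2,9,0,0,0,-0.1,7.2,9,0,0,0,-0.1,7.2,9,0,0,0])

```text
time: 27.8
tool_pos: [0.6123, 0.1472, 0.065]
eef_rot: [0.5, 0.866, -0.002, -0.002]
force: [0.3, 0.2, 0.9]
grip_width: 0.0417
```

```bash
python3 - <<'E'
from h import *
st();plan(boxpt(BOX,(.036,-.106,.0135))[0],.524)
f=grab("wrist"); cv2.imwrite("pics/z_wrist.png",f["color"])
f=grab("side"); crop(f,150,60,310,220,"z_side")
E
```

```text
t 27.80 pos [0.6123 0.1472 0.065 ] q [ 0.24  0.51 -0.03  1.03  0.    1.28] phi 0.524 z [-0.006 -0.001 -1.   ] F [0.3 0.2 0.9] w 0.0417
j6 1.28 -> 1.28
ROW [-0.11, 0.24, 5.15, -0.006, -0.002, 0.0] dist cm 5.2 rot deg 0
```

View pics/z_wrist.png

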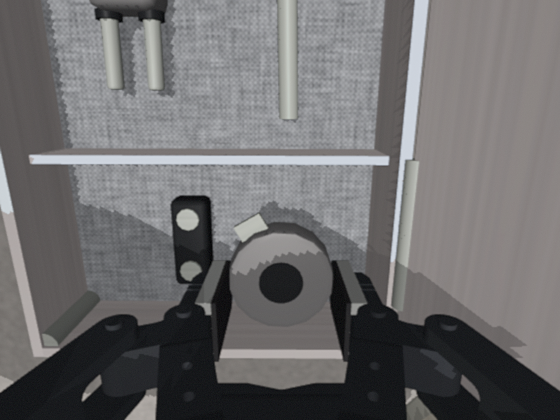

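View pics/z_side.png

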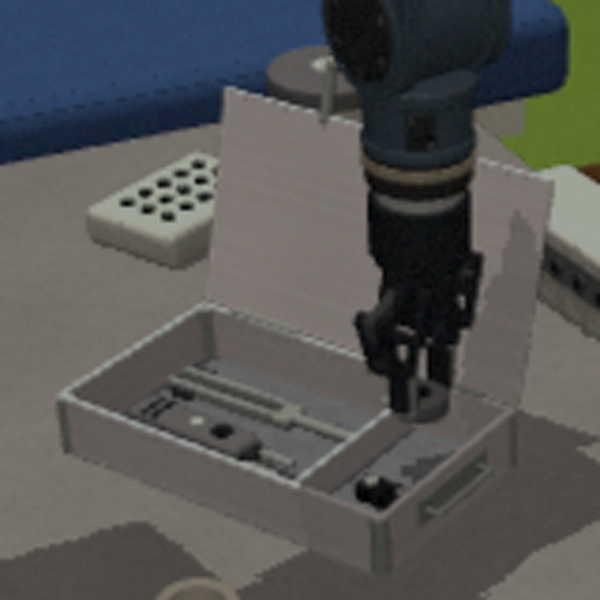

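move_arm(steps=[-0.1,0.1,1.2,0,0,0,-0.1,0.1,2.4,0,0,0,-0.1,0.1,3.6,0,0,0,-0.1,0.1,4.5,0,0,0,-0.1,0.1,5.1,0,0,0,-0.1,0.1,5.1,0,0,0,-0.1,0.1,5.1,0,0,0])

```text
time: 28.48
tool_pos: [0.6163, 0.1478, 0.0172]
eef_rot: [0.5, 0.866, 0.0, 0.0]
force: [0.0, -0.0, 0.5]
grip_width: 0.042
```

move_arm(steps=[0,0,0,0,0,0,0,0,0,0,0,0,0,0,0,0,0,0,0,0,0,0,0,0], fingers=0.42)

```text
time: 28.82
tool_pos: [0.6158, 0.1475, 0.0173]
eef_rot: [0.5, 0.866, -0.0, 0.0]
force: [-4.2, -3.1, 3.0]
grip_width: 0.0498
```

move_arm(steps=[0,0,-4,0,0,0,0,0,-8,0,0,0,0,0,-12,0,0,0,0,-2,-16,0,0,0,0,-4,-18,0,0,0,0,-5,-18,0,0,0,0,-5,-18,0,0,0])

```text
time: 29.4
tool_pos: [0.5725, 0.1223, 0.1992]
eef_rot: [0.5, 0.866, 0.001, 0.001]
force: [0.9, -0.2, -0.7]
grip_width: 0.0499
```

```bash
python3 - <<'E'
from h import *
st()
f=grab("wrist"); cv2.imwrite("pics/A_wrist.png",f["color"])
f=grab("side"); crop(f,150,60,350,210,"A_side")
f=grab("scene"); cv2.imwrite("pics/A_scene.png",f["color"])
E
```

```text
t 29.40 pos [0.5725 0.1223 0.1992] q [0.21 0.35 0.06 1.28 0.   1.26] phi 0.524 z [ 0.004  0.001 -1.   ] F [ 0.9 -0.2 -0.7] w 0.0499
```

View pics/A_wrist.png

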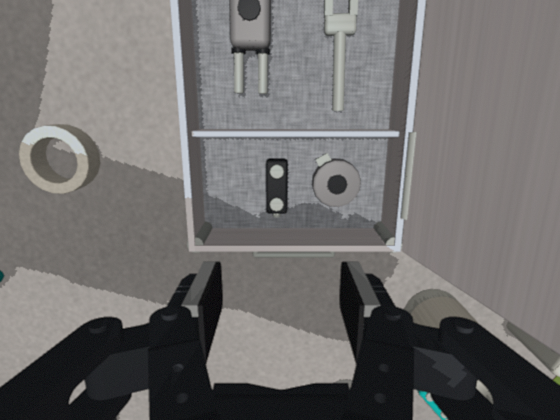

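View pics/A_side.png

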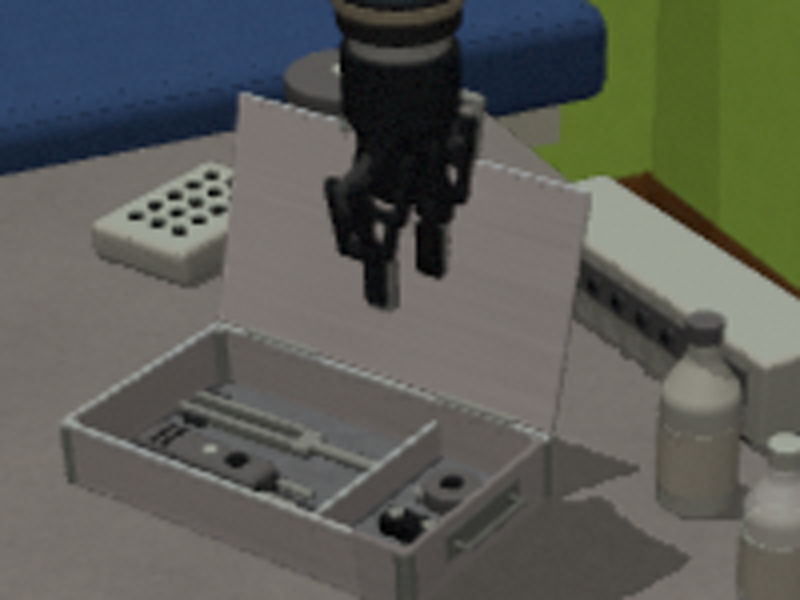

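View pics/A_scene.png

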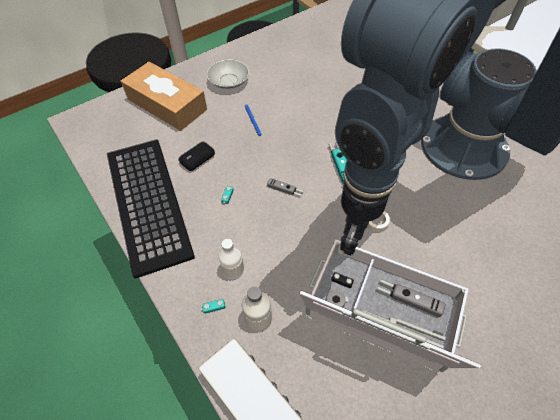

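```bash
python3 - <<'E'
from h import *
from scipy.optimize import least_squares
D=grab("side")
obs=[((.18,.155,.0),(210,83.75)),((.18,-.155,.0),(297.5,107.5))]
r=least_squares(lambda t:np.concatenate([proj(D,lidpt(BOX,t[0],p))[0]-uv for p,uv in obs]),[1.75]); print(r.x,r.fun)
print("bar",lidpt(BOX,r.x[0],(.22,0,.003)))
P=lidpt(BOX,r.x[0],(.22,0,.003))[0]; P[2]+=.05
plan(P,.524)
E
```

```text
[1.85071101] [ 0.0270141  -0.23822631  0.10106693  0.81548397]
bar [[0.66344561 0.29808511 0.26260856]]
j6 1.26 -> 1.47
ROW [10.64, 16.59, -11.72, -0.001, -0.001, 0.0] dist cm 22.9 rot deg 0
```

move_arm(steps=[0,0,-4,0,0,0,0,0,-8,0,0,0,0,0,-12,0,0,0,2,3,-12,0,0,0,4,6,-12,0,0,0,6.5,10,-12,0,0,0,8.5,13.5,-12,0,0,0,10.6,16.6,-12,0,0,0,10.6,16.6,-12,0,0,0,10.6,16.6,-12,0,0,0], fingers=0.45)

```text
time: 30.43
tool_pos: [0.6646, 0.3005, 0.3112]
eef_rot: [0.499, 0.867, -0.002, -0.002]
force: [0.5, -0.9, -0.7]
grip_width: 0.047
```

```bash
python3 - <<'E'
from h import *
st()
f=grab("wrist"); cv2.imwrite("pics/B_wrist.png",f["color"])
for th in (1.8,1.85,1.9): print(proj(f,lidpt(BOX,th,[(.22,0,.003),(.22,-.055,.003),(.22,.055,.003)])).round(0).tolist())
g=grab("side"); crop(g,150,40,310,160,"B_side")
for th in (1.8,1.85,1.9): print(proj(g,lidpt(BOX,th,[(.22,0,.003),(.22,-.055,.003),(.22,.055,.003)])).round(1).tolist())
plan(lidpt(BOX,1.85,(.22,0,.003))[0]-[0,0,.019],.524)
E
```

```text
t 30.43 pos [0.6646 0.3005 0.3112] q [0.42 0.66 0.87 1.79 0.   1.47] phi 0.527 z [-0.005 -0.002 -1.   ] F [ 0.5 -0.9 -0.7] w 0.0470
[[258.0, 245.0], [259.0, 332.0], [256.0, 144.0]]
[[277.0, 243.0], [277.0, 329.0], [277.0, 144.0]]
[[296.0, 241.0], [294.0, 326.0], [297.0, 143.0]]
[[252.2, 81.8], [268.2, 86.1], [236.7, 77.6]]
[[254.4, 81.5], [270.3, 85.8], [238.9, 77.4]]
[[256.5, 81.5], [272.3, 85.7], [241.1, 77.3]]
j6 1.47 -> 1.47
ROW [0.03, 0.03, 7.1, -0.003, -0.0, 0.001] dist cm 7.1 rot deg 0
```

View pics/B_wrist.png

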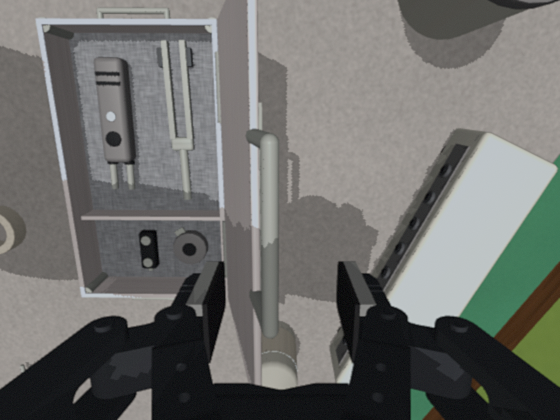

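View pics/B_side.png

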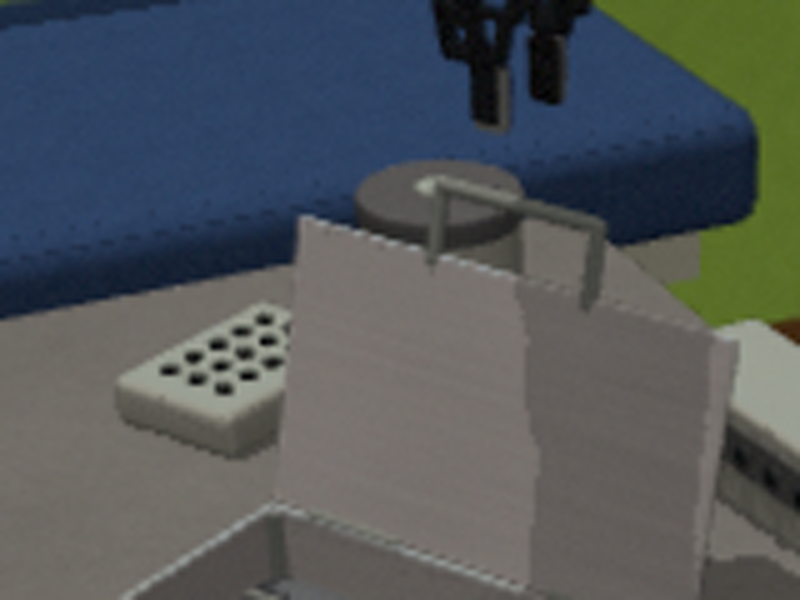

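move_arm(steps=[0,-0.4,0,0,0,0,0,-0.4,3,0,0,0,0,-0.4,6,0,0,0,0,-0.4,6.9,0,0,0,0,-0.4,6.9,0,0,0,0,-0.4,6.9,0,0,0])

```text
time: 31.03
tool_pos: [0.6592, 0.2942, 0.2494]
eef_rot: [0.5, 0.866, 0.0, 0.0]
force: [-0.6, 0.7, 0.8]
grip_width: 0.0468
```

move_arm(steps=[0,0,0,0,0,0,0,0,0,0,0,0,0,0,0,0,0,0,0,0,0,0,0,0,0,0,0,0,0,0,0,0,0,0,0,0], fingers=1, force=40)

```text
time: 31.53
tool_pos: [0.6605, 0.2956, 0.2493]
eef_rot: [0.5, 0.866, 0.001, 0.001]
force: [0.6, -1.9, 5.7]
grip_width: 0.0084
```

```bash
python3 - <<'E'
from h import *
s=st(); Rt=R.from_quat(s["eef_rot"])
P0=s["tool_pos"]+[0,0,.019]
th0=min(np.linspace(1.7,1.9,201),key=lambda t:np.hypot(*( (lidpt(BOX,t,(.22,0,.003))[0]-P0)[[0,2]])))
print(th0,lidpt(BOX,th0,(.22,0,.003))[0]-P0)
A=Rdown(.524); Q0=lidpt(BOX,th0,(.22,0,.003))[0]
for k,th in enumerate(np.linspace(th0,0,31)):
    print(k,"%.2f"%th, np.round(A.inv().apply(lidpt(BOX,th,(.22,0,.003))[0]-Q0)*100,1)[1:].tolist())
f=grab("wrist"); cv2.imwrite("pics/C_wrist.png",f["color"])
E
```

```text
t 31.53 pos [0.6605 0.2956 0.2493] q [ 0.42  0.61  0.62  1.58 -0.    1.47] phi 0.524 z [ 0.002  0.001 -1.   ] F [ 0.6 -1.9  5.7] w 0.0084
1.827 [-1.42242214e-03 -2.17353448e-05 -4.25851565e-03]
0 1.83 [0.0, 0.0]
1 1.77 [-1.3, -0.3]
2 1.71 [-2.6, -0.6]
3 1.64 [-4.0, -0.7]
4 1.58 [-5.3, -0.8]
5 1.52 [-6.6, -0.8]
6 1.46 [-8.0, -0.7]
7 1.40 [-9.3, -0.5]
8 1.34 [-10.6, -0.3]
9 1.28 [-11.9, 0.1]
10 1.22 [-13.2, 0.5]
11 1.16 [-14.4, 0.9]
12 1.10 [-15.7, 1.5]
13 1.04 [-16.8, 2.1]
14 0.97 [-18.0, 2.8]
15 0.91 [-19.1, 3.6]
16 0.85 [-20.1, 4.4]
17 0.79 [-21.1, 5.3]
18 0.73 [-22.0, 6.3]
19 0.67 [-22.9, 7.3]
20 0.61 [-23.7, 8.4]
21 0.55 [-24.5, 9.5]
22 0.49 [-25.2, 10.6]
23 0.43 [-25.8, 11.8]
24 0.37 [-26.3, 13.1]
25 0.30 [-26.8, 14.3]
26 0.24 [-27.1, 15.6]
27 0.18 [-27.4, 16.9]
28 0.12 [-27.7, 18.2]
29 0.06 [-27.8, 19.6]
30 0.00 [-27.9, 20.9]
```

View pics/C_wrist.png

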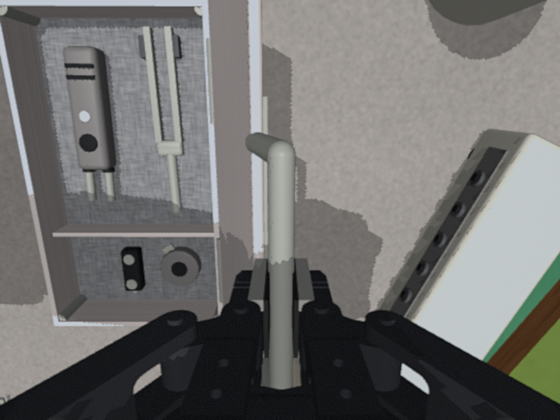

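All four instruments are in their bays and the bar is gripped; now I fold the lid down along its arc.

move_arm(steps=[0,-1.3,-0.3,0,0,0,0,-2.6,-0.6,0,0,0,0,-4.0,-0.7,0,0,0,0,-5.3,-0.8,0,0,0,0,-6.6,-0.8,0,0,0,0,-8.0,-0.7,0,0,0,0,-9.3,-0.5,0,0,0,0,-10.6,-0.3,0,0,0,0,-11.9,0.1,0,0,0,0,-13.2,0.5,0,0,0])

```text
time: 32.42
tool_pos: [0.5464, 0.2299, 0.2448]
eef_rot: [0.5, 0.866, 0.002, 0.001]
force: [5.0, 2.9, -5.2]
grip_width: 0.0082
```

move_arm(steps=[0,-1.2,0.4,0,0,0,0,-2.5,1.0,0,0,0,0,-3.6,1.6,0,0,0,0,-4.8,2.3,0,0,0,0,-5.9,3.1,0,0,0,0,-6.9,3.9,0,0,0,0,-7.9,4.8,0,0,0,0,-8.8,5.8,0,0,0,0,-9.7,6.8,0,0,0,0,-10.5,7.9,0,0,0])

```text
time: 33.25
tool_pos: [0.4544, 0.177, 0.1644]
eef_rot: [0.5, 0.866, 0.001, 0.0]
force: [-2.4, -0.6, 4.2]
grip_width: 0.0083
```

```bash
python3 - <<'E'
from h import *
s=st(); A=Rdown(.524)
for th in (.61,.55,.30,.12,.06,0): print(th,np.round(A.inv().apply(lidpt(BOX,th,(.22,0,.003))[0]-[0,0,.019]-s["tool_pos"])*100,1))
E
```

```text
t 33.25 pos [0.4544 0.177  0.1644] q [ 0.37  0.21 -0.23  1.13  0.    1.42] phi 0.524 z [ 0.001  0.001 -1.   ] F [-2.4 -0.6  4.2] w 0.0083
0.61 [ 0.  -0.1  0.3]
0.55 [ 0.  -0.8  1.4]
0.3 [ 0.  -3.1  6.3]
0.12 [ 0.  -4.  10.2]
0.06 [ 0.  -4.2 11.5]
0 [ 0.  -4.2 12.8]
```

move_arm(steps=[0,-0.8,1.2,0,0,0,0,-1.5,2.4,0,0,0,0,-2.1,3.6,0,0,0,0,-2.6,4.8,0,0,0,0,-3.1,6.2,0,0,0,0,-3.4,7.5,0,0,0,0,-3.7,8.8,0,0,0,0,-4.0,10.1,0,0,0,0,-4.1,11.4,0,0,0,0,-4.2,12.6,0,0,0])

```text
time: 34.08
tool_pos: [0.4177, 0.1558, 0.0374]
eef_rot: [0.5, 0.866, -0.0, -0.0]
force: [-1.7, 0.3, 3.2]
grip_width: 0.0084
```

```bash
python3 - <<'E'
from h import *
s=st(); A=Rdown(.524)
for th in (.06,0): print(th,np.round(A.inv().apply(lidpt(BOX,th,(.22,0,.003))[0]-[0,0,.019]-s["tool_pos"])*100,1))
E
```

```text
t 34.08 pos [0.4177 0.1558 0.0374] q [ 0.36  0.27 -0.53  0.78  0.    1.4 ] phi 0.524 z [-0.001  0.    -1.   ] F [-1.7  0.3  3.2] w 0.0084
0.06 [ 0.   0.1 -1.2]
0 [0.  0.  0.1]
```

move_arm(steps=[0,0,0.3,0,0,0,0,0,0.6,0,0,0,0,0,0.6,0,0,0,0,0,0.6,0,0,0])

```text
time: 34.42
tool_pos: [0.4177, 0.1556, 0.0333]
eef_rot: [0.5, 0.866, -0.0, -0.0]
force: [-9.5, -4.2, 23.8]
grip_width: 0.0088
```

```bash
python3 - <<'E'
from h import *
s=st(); D=grab("side"); crop(D,180,130,340,250,"D_side")
S=grab("scene"); crop(S,290,200,490,350,"D_scene")
E
```

```text
t 34.42 pos [0.4177 0.1556 0.0333] q [ 0.36  0.27 -0.53  0.77 -0.    1.4 ] phi 0.524 z [-0.001 -0.    -1.   ] F [-9.5 -4.2 23.8] w 0.0088
```

View pics/D_side.png

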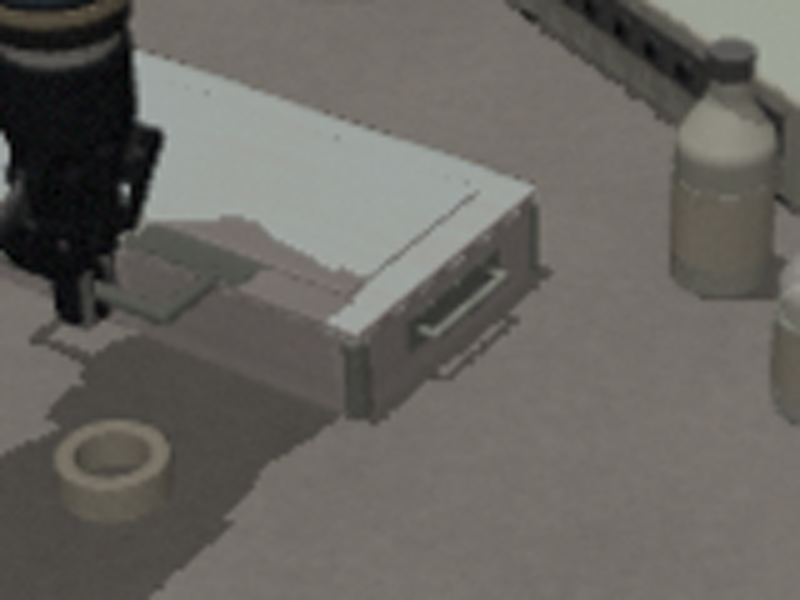

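move_arm(steps=[0,0,0,0,0,0,0,0,0,0,0,0,0,0,0,0,0,0,0,0,0,0,0,0,0,0,-3,0,0,0,0,0,-6,0,0,0,0,0,-10,0,0,0,0,0,-14,0,0,0,0,0,-14,0,0,0], fingers=0.62)

```text
time: 35.27
tool_pos: [0.4215, 0.1571, 0.1784]
eef_rot: [0.5, 0.866, 0.004, 0.003]
force: [1.0, -0.1, 0.8]
grip_width: 0.0327
```

move_arm(steps=[-4,-4,-4,0,0,0,-8,-8,-6,0,0,0,-12,-12,-6,0,0,0,-16,-14,-6,0,0,0,-20,-14,-6,0,0,0,-24,-14,-6,0,0,0,-24,-14,-6,0,0,0,-24,-14,-6,0,0,0])

```text
time: 35.93
tool_pos: [0.4189, -0.127, 0.2319]
eef_rot: [0.502, 0.865, -0.0, 0.001]
force: [-0.5, 0.4, 0.8]
grip_width: 0.0325
```

```bash
python3 - <<'E'
from h import *
from scipy.optimize import least_squares
s=st(); D=grab("side"); crop(D,180,130,340,250,"E_side")
S=grab("scene"); cv2.imwrite("pics/E_scene.png",S["color"]); crop(S,290,200,490,350,"E_scene2")
E
```

```text
t 35.93 pos [ 0.4189 -0.127   0.2319] q [-0.29  0.09 -0.2   1.28 -0.    0.76] phi 0.520 z [ 0.002 -0.002 -1.   ] F [-0.5  0.4  0.8] w 0.0325
```

View pics/E_side.png

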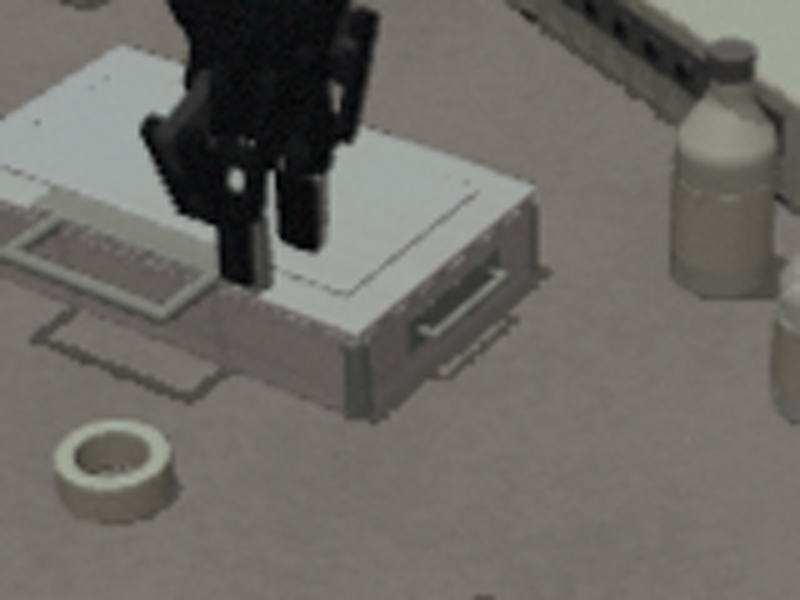

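View pics/E_scene.png

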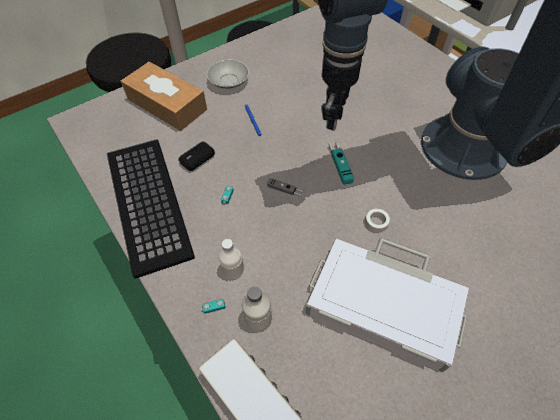

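View pics/E_scene2.png

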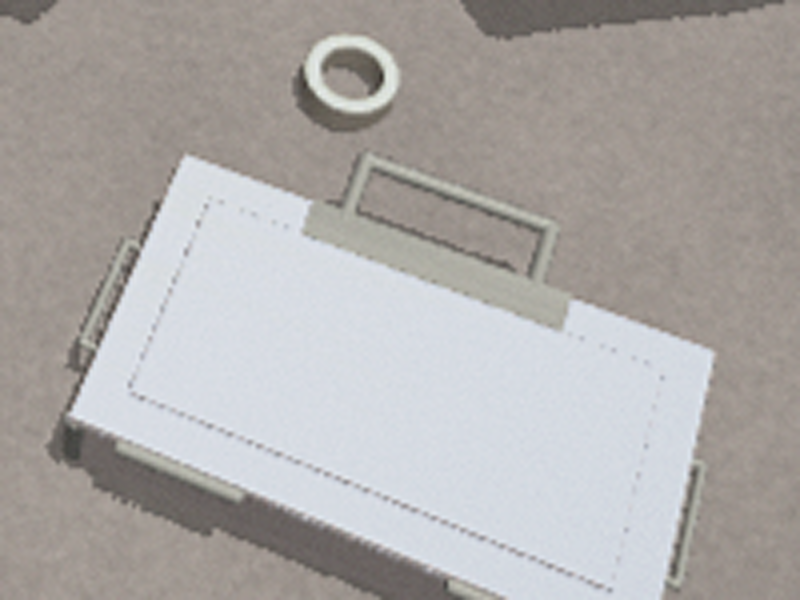

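```bash
python3 - <<'E'
from h import *
from scipy.optimize import least_squares
S=grab("scene")
s=lambda x,y:(290+x/4,200+y/4)
obs=[((.18,-.155,.006),s(185,155)),((.18,.155,.006),s(714,352)),((.22,-.055,.006),s(367,157)),((.22,.055,.006),s(555,226))]
r=least_squares(lambda t:np.concatenate([proj(S,lidpt(BOX,t[0],p))[0]-uv for p,uv in obs]),[.02]);print(r.x,r.fun.round(1))
W=grab("wrist"); cv2.imwrite("pics/F.png",W["color"])
E
```

```text
[-0.00431253] [-0.3 -0.5  0.8 -0.2 -0.   0.5 -0.6  0.1]
```

```bash
python3 - <<'E'
from rig import ctrl
print(ctrl.state()["time"], ctrl.finish_job())
E
```

```text
the job is handed in; nothing more can be done
36.1333 None
```

The job is handed in at 36 s of robot time. I opened the lid past upright and laid the fork and the probe (the larger grey one) in the wide bay. The bar electrode and the tape measure went in the narrow bay, and then I folded the lid shut. I saw no hammer or jar in any picture, so I took them as absent this time.

**Last checks:**
- The pictures before closing showed all four items lying flat inside their bays.
- After release, fitting the lid in the scene picture gave an angle of about 0 (−0.004 rad). It had stopped at about 24 N when I pressed it down.
- In the last scene picture the roll, mouse, pen, bottles and look-alikes appear where they started, and the gripper touches nothing.

**Irregularities:**
- **Bar electrode:** it shifted about 4 cm inside the narrow bay after I placed it, which looks like the announced knock. It stayed in the bay, so I set the tape measure on the other side of it.
- **Lid:** it ended about 0.05 rad further back (1.78 to 1.83 rad) during the packing. I read side forces of up to about 8 N as the gripper touching it. It did no harm, since that is still short of the 1.9 rad stop.

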